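# Empty a work light's battery bay for recycling

### The job

The portable work light on the bench is being taken out of service. Press the dark release tab of its battery door inward, pivot the door up on its hooked end and out of its frame, and lay it flat on the bench; then put every battery pack from the bay into the recycling tub, lying flat in one layer so that all packs there, including any that already stands in the tub, are below the fill line, and after that put the lid on the tub so that it sits fully home. Do not knock over the spray can or the bottle.

Things in the scene. Friction and masses are not known exactly. Their poses are not given: they have to be found in the camera images.
- light: portable area light, grey, 324 x 144 x 75 mm (x, y, z), lying on its lens, fixed. Origin: under its centre on the bench, z up. A 14 mm tube stand, 52 mm high at most, runs round its long sides (to y = +-89 mm) and -x end (to x = -202 mm). The battery door lies flush in its 75 mm high top: hooks under a lip at the -x end (lip edge at x = -116 mm), catch under a keeper at the +x end.
- light_bay (a point): centre of the floor of the light's battery bay, 40 mm above the bench; axes as light. Bay 214 mm (x) by 100 mm (y) inside, 35 mm deep, open upward once the door is out. Up to three packs lie flat on its floor in a row, near x = -63, 0 and +63 mm, long sides along y, 25 mm free beside each.
- door_grip (a point): pinch point of the snap-in battery door (170 g): midway between its fixed thumb rib and the pressed tab, 9 mm above the plate's top. Rib and dark tab stand 18 mm high, 36 mm wide (y). Rib's far face 18 mm to -x of here; tab's outer face 23 mm to +x (15 mm when pressed). Axes as light while in place. Lying flat on the bench this point is 18 mm high.
- door_mid (a point): middle of the door's plate (pale grey, 228 x 116 x 5 mm, x, y, z); 84 mm to -x of door_grip and 11.5 mm below it, same axes. 6.5 mm above the bench when the door lies flat, right way up, on it.
- door_hooks (a point): door's hooked -x edge, 116 mm to -x of door_mid, same axes: at the lip's edge in place. The door pivots here: with the tab held pressed, swing the +x end up about this point by 0.3 to 0.5 rad; then it comes out by drawing it about 20 mm along its own +x, and up.
- door_tab (a joint): travel of the release tab in m: 0 is out (caught under the keeper); it grows as the tab is pressed towards the rib (the door's -x), stop at 0.008, free of the keeper from 0.005. Spring 3 N at 0, 7 N at the stop; springs back when let go. Pinching tab and rib together presses it.
- pack1_center (a point): flat slab battery pack, dark grey with a lighter band near one end, 80 x 38 x 24 mm (own x, y, z), about 160 g. Point: its centre, 12 mm above its support when it lies flat (own z up or down). Starts lying flat in the light's bay, long side along the light's y. May be absent.
- pack2_center (a point): flat slab battery pack, dark grey with a lighter band near one end, 80 x 38 x 24 mm (own x, y, z), about 160 g. Point: its centre, 12 mm above its support when it lies flat (own z up or down). Starts lying flat in the light's bay, long side along the light's y. May be absent.
- pack3_center (a point): flat slab battery pack, dark grey with a lighter band near one end, 80 x 38 x 24 mm (own x, y, z), about 160 g. Point: its centre, 12 mm above its support when it lies flat (own z up or down). Starts lying flat in the light's bay, long side along the light's y. May be absent.
- pack4_center (a point): flat slab battery pack, dark grey with a lighter band near one end, 80 x 38 x 24 mm (own x, y, z), about 160 g. Point: its centre, 12 mm above its support when it lies flat (own z up or down). Starts in the tub standing on its long narrow side (38 mm high, 24 mm thick, long side about along the tub's x): too high for the lid. It falls flat when its top is pushed sideways. May be absent.
- tub: open grey recycling tub, 200 x 160 x 52 mm (x, y, z), fixed; inside 190 x 150 mm, floor 6 mm thick. A dark line inside, 30 mm above the inner floor, is the fill line; the lid's plug reaches down to it. Origin: under its centre on the bench, z up. Four flat packs fit two by two, long sides along x.
- tub_floor (a point): centre of the tub's inner floor, 6 mm above the bench; axes as tub.
- lid_grip (a point): loose lid of the tub, 208 x 168 mm (x, y), 220 g. Point: middle of its bar handle (96 mm along x, 16 mm wide, 26 mm high), 36 mm above the underside, 10 mm below the handle's top. A plug of 182 x 142 mm, 16 mm deep, drops into the tub with 4 mm to spare all round, either way round. Fully home, the point is 72 mm above the bench.
- spray: bystander: upright spray can, 66 mm thick, 205 mm high; origin under its centre.
- water: bystander: upright clear bottle, 64 mm thick, 200 mm high; origin under its centre.
Things that resemble listed ones, but are neither listed nor needed, are in the scene too. What is shaped like the part that bears pack4_center but pink is not meant.

How it is judged (in metres and radians):
On the way, in this order (a step that is already met when the one before it is completed fails the run):
1. the release tab is pressed inward while the door is still in its frame (value of joint door_tab above 0.0045 m and horizontal distance between door_mid and light_bay below 0.012 m and z of door_mid in the frame of light below 0.08 m), for 0.05 s.
2. the door is pivoted up on its hooked end, the hooks still at the lip (angle between door_mid's own z axis and vertical above 0.17 rad and z of door_hooks in the frame of light below 0.086 m and x of door_hooks in the frame of light between -0.14 and -0.095 m), for 0.05 s.
3. every pack lies flat in the tub, below the fill line (x of pack1_center in the frame of tub between -0.095 and 0.095 m and y of pack1_center in the frame of tub between -0.075 and 0.075 m and z of each of pack1_center, pack2_center, pack3_center, pack4_center in the frame of tub below 0.023 m and angle between the z axis of each of pack1_center, pack2_center, pack3_center, pack4_center and the z axis of tub, either way round below 0.12 rad and x of pack2_center in the frame of tub between -0.095 and 0.095 m and y of pack2_center in the frame of tub between -0.075 and 0.075 m and x of pack3_center in the frame of tub between -0.095 and 0.095 m and y of pack3_center in the frame of tub between -0.075 and 0.075 m and x of pack4_center in the frame of tub between -0.095 and 0.095 m and y of pack4_center in the frame of tub between -0.075 and 0.075 m), for 0.3 s.
4. the lid sits fully home on the tub (z of lid_grip in the frame of tub between 0.066 and 0.0755 m and horizontal distance between lid_grip and tub_floor below 0.01 m and angle between lid_grip's own z axis and vertical below 0.04 rad), for 0.3 s.
At the end, for the whole second after the job is handed in: every pack lies flat in the tub (within 7 deg, centre under 23 mm above the bench, so all below the fill line), the lid is fully home (within 3.5 mm in height, 10 mm sideways, 2 deg) and the door lies flat on the bench (plate's middle under 30 mm high, within 8 deg, either side up) (all of step 3 and all of step 4 and height (world z) of door_mid below 0.03 m and (angle between door_mid's own z axis and vertical below 0.15 rad or angle between door_mid's own z axis and vertical above 2.99 rad)); the robot touches nothing.
It fails at once if the spray is knocked over (angle between spray's own z axis and vertical above 0.6 rad).
It fails at once if the water is knocked over (angle between water's own z axis and vertical above 0.6 rad).
Of pack1, pack2, pack3, pack4 only 3 to 4 are there at a start; the rules pass over those that are not, and their reading is None.
At some moment in a run one of lid may be knocked a few centimetres aside while the robot is not near it.
Once in a run the grip may slacken for a moment while it holds something.
It also fails if it takes over 210 s, if anything falls off the work surface, if the arm or the gripper's body presses on something with over 40 N, if the wrist force passes 120 N, or if a joint passes its speed limit or range.

### The arm

A 7-joint arm with a two-finger parallel gripper is mounted at the origin on the work surface. World frame = base frame: x ahead of the robot, y to its left, z up, the work surface at z = 0. Lengths are in m, angles in degrees, forces in N, time in s.
With the tool pointing down it reaches from about 0.425 to 0.875 m from the base axis. Payload 4.7 kg.
Tool frame: the origin (TCP) lies on the front face of the gripper's body, between the roots of the fingers; the fingertips stand 70 mm ahead of it and the grasp point (between the pads) lies 51 mm ahead of it; z points along the fingers, y is the direction in which the jaws open and shut (so a half turn about z gives the same grasp; the last joint's range is limited). The gripper opens to 87 mm and grips with 3 to 60 N. Pads are 19 mm wide; open, the fingers measure 117 mm over their backs; the gripper's body (75 mm by 190 mm) begins 51 mm behind the grasp point.
Start: joints at [-68.062, 18.392, -4.016, 83.108, 1.295, 78.541, -3.26], TCP at [0.234, 0.606, 0.292] pointing down, gripper open.
Joint ranges: [-163.93, 163.93], [-17.29, 119.83], [-79.2, 71.16], [3.27, 140.29], [-89.18, 269.18], [5.43, 117.66], [-154.24, 154.24]. Speed limits (degrees/s): [147.25, 147.25, 180, 180, 180, 180, 180].

### API

Orientations are given as [roll, pitch, yaw] about the fixed x, y, z axes, in that order (R = Rz(yaw) Ry(pitch) Rx(roll)).
In Python, from cell import env gives the robot as it stands.
- The arm moves only by the tool drive_tool, never from a script. Its argument "commands" is a list of rows, each a list of 7 numbers: the shift along the tool's x, y, z in cm, then the turn, a rotation vector about the tool's x, y, z in degrees, then the opening, from 0 (shut) to 1 (fully open). In form: [[tx, ty, tz, rx, ry, rz, hand], ...]. A call has 1 to 20 rows; each row shifts and turns the commanded pose from where the row before left it, along the tool's axes as they then stand; what a row does not reach is not made up. A row lasts 1/12 s, in which the tool goes at most 41.7 mm and 7.16 degrees, less where a joint would pass 70% of its speed; a pose out of reach is approached as far as the arm can. A call is refused whole if a number of a shift passes 4.17 or a number of a turn 7.16, either way. A call with a gripper value outside its range is refused whole. The fingers move at their own pace and stop on an object; "force" is the grip in N (left out, the last holds). Time passes only in rows, so rows that do not move let the fingers close. It gives the time, the measured TCP pose, the force and the opening at its end, in the units of the state.
- env.get_obs(): the state, without advancing time (a new reading comes with each control period).
- env.read_camera(name): name is "scene" or "side" or "wrist"; returns a dict with "img" (420x560x3 uint8, blue, green, red), "mtx" (3x3 intrinsics, pixels), "k1" (the pictures are not rectified: a ray, as slopes to the right and down, at radius r is drawn at 1 + k1 r^2 times it, then the intrinsics apply), "pose" (4x4, takes a point from camera to world coordinates). Camera axes: x right, y down, z forward; pixel columns grow to the right and rows downward; lengths in m; the calibration is good to about 2 mm. A picture is of the moment at which its call begins. There is no depth.
- env.sign_off(): hands the job in, once; it reports no verdict.
The state is a dict: "time_s": time; "qpos": joint angles; "joint_velocities": joint speeds; "effort": joint torques, N m; "tool_pos": TCP position; "tool_rot": TCP orientation; "force": force on the tool from outside, world axes, zero at the start; "wrist_torque": the same for the moment, N m; "grip_width": finger opening in m.
Only numpy, scipy, OpenCV 4.12 (cv2) and the standard library are available. Lean on these libraries where they do the work, as an engineer would, in place of code of your own. Each camera call takes 0.05 s, during which the arm holds its last target.

## Working session

There is one attempt and no reset: what is moved stays moved. The work goes in short steps, Python scripts to look and compute and a tool call to move; the robot and the scene stay as the last step left them, time stands still between calls to the robot, and variables do not carry over. Pictures are saved under pics/ and viewed, and the job is handed in when it is done.

Besides the shell and the picture viewer there is one more tool, called after ">>>" in YAML: its name, and indented under it one key for each argument. drive_tool: Moves the arm, as the interface text tells. Its arguments: {"type":"object","properties":{"commands":{"type":"array"},"force":{"type":"number"}},"required":["commands"]}

```bash
ls -la; mkdir -p pics
python3 - <<'E'
from cell import env
import cv2
o=env.get_obs()
for k,v in o.items(): print(k,v)
for n in ["scene","side","wrist"]:
    c=env.read_camera(n); cv2.imwrite(f"pics/{n}0.png",c["img"]); print(n,c["mtx"].tolist(),c["k1"],c["pose"].round(4).tolist())
E
```

```text
total 12
drwxr-xr-x  3 agent agent 4096 Dec  7 13:31 .
drwxr-xr-x 23 root  root  4096 Dec  7 13:31 ..
drwxr-xr-x  2 agent agent 4096 Dec  7 13:31 pics
time_s 0.0
qpos [-68.06092287  18.43806492  -4.01424691  83.17408991   1.29416839
  78.54179269  -3.25977744]
joint_velocities [ 0.023233   -0.04928528  0.11112948  0.08323375 -0.01917501 -0.01309802
 -0.0251307 ]
effort [ 3.02434291e-04 -4.91294003e+01 -4.03856384e-01 -3.12529135e+01
 -6.40573818e-02  4.35344561e-02  1.59770711e-04]
tool_pos [0.23422617 0.60587973 0.29117961]
tool_rot [-1.79891244e+02  5.38445873e-03  1.58869497e+02]
force [ 0.17143519 -0.2872957  -0.82230112]
wrist_torque [ 0.05943423  0.0021638  -0.00501992]
grip_width 0.08728282069095848
scene [[534.1127355953556, 0.0, 279.13002922550913], [0.0, 534.1127355953556, 210.34423787826003], [0.0, 0.0, 1.0]] -0.0914302076509202 [[0.6713, 0.4799, -0.5649, 1.3949], [0.7411, -0.426, 0.5189, -0.7332], [0.0084, -0.767, -0.6416, 1.0538], [0.0, 0.0, 0.0, 1.0]]
side [[397.79388825131514, 0.0, 280.61661793095925], [0.0, 397.79388825131514, 211.7577135987373], [0.0, 0.0, 1.0]] 0.03864512746816099 [[0.9238, -0.271, 0.2705, 0.2923], [-0.3828, -0.6674, 0.6388, -0.6074], [0.0074, -0.6937, -0.7203, 0.8111], [0.0, 0.0, 0.0, 1.0]]
wrist [[316.3014796645363, 0.0, 278.2598842815468], [0.0, 316.3014796645363, 208.78593459261964], [0.0, 0.0, 1.0]] -0.01525999824893337 [[0.36, 0.9025, 0.2362, 0.1696], [0.9329, -0.3477, -0.0937, 0.6322], [-0.0024, 0.2541, -0.9672, 0.384], [0.0, 0.0, 0.0, 1.0]]
```

View pics/scene0.png

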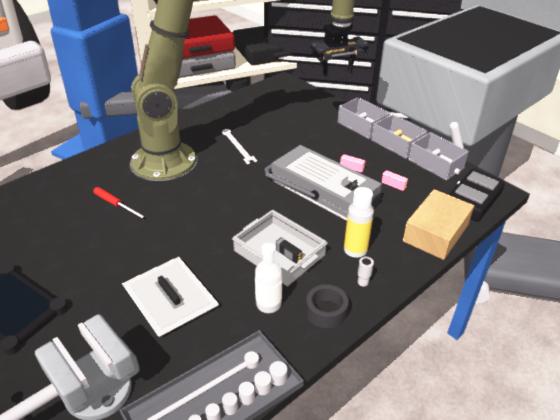

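View pics/side0.png

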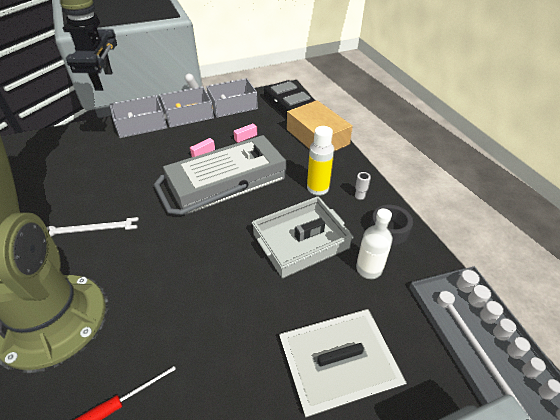

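View pics/wrist0.png

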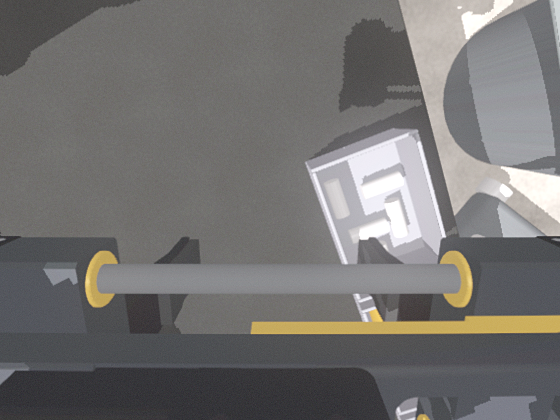

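The scene view shows the light at about (325,178), the tub at (280,245) with a standing pack at (289,250), and the lid at (170,293). The spray can is at (358,225) and the bottle at (268,285). The pink blocks at (352,162) and (394,180) are decoys. I'll enlarge crops to measure from.

```bash
cat > h.py <<'E'
import numpy as np, cv2
from cell import env
from scipy.spatial.transform import Rotation as R
def und(c,uv):
    uv=np.atleast_2d(np.array(uv,float)); K=c["mtx"]
    s=(uv-[K[0,2],K[1,2]])/[K[0,0],K[1,1]]
    p=s.copy()
    for _ in range(20): p=s/(1+c["k1"]*(p**2).sum(1,keepdims=True))
    return p
def rays(c,uv):
    p=und(c,uv); d=np.c_[p,np.ones(len(p))]@c["pose"][:3,:3].T
    return c["pose"][:3,3],d
def plane(c,uv,z):
    o,d=rays(c,uv); return o+d*((z-o[2])/d[:,2])[:,None]
def proj(c,P):
    P=np.atleast_2d(P); q=(P-c["pose"][:3,3])@c["pose"][:3,:3]
    s=q[:,:2]/q[:,2:]; s=s*(1+c["k1"]*(s**2).sum(1,keepdims=True))
    return s*[c["mtx"][0,0],c["mtx"][1,1]]+[c["mtx"][0,2],c["mtx"][1,2]]
def tri(cs,uvs):
    A=np.zeros((3,3));b=np.zeros(3)
    for c,uv in zip(cs,uvs):
        o,d=rays(c,uv);d=d[0]/np.linalg.norm(d[0]);M=np.eye(3)-np.outer(d,d);A+=M;b+=M@o
    return np.linalg.solve(A,b)
def crop(c,x0,y0,x1,y1,s,fn,step=20):
    im=cv2.resize(c["img"][y0:y1,x0:x1],None,fx=s,fy=s,interpolation=cv2.INTER_CUBIC)
    for u in range(-(-x0//step)*step,x1,step):
        cv2.line(im,((u-x0)*s,0),((u-x0)*s,6),(0,0,255),1);cv2.putText(im,str(u),((u-x0)*s,16),0,.4,(0,0,255),1)
    for v in range(-(-y0//step)*step,y1,step):
        cv2.line(im,(0,(v-y0)*s),(6,(v-y0)*s),(0,0,255),1);cv2.putText(im,str(v),(8,(v-y0)*s+4),0,.4,(0,0,255),1)
    cv2.imwrite("pics/"+fn,im)
def tcp():
    o=env.get_obs(); return np.array(o["tool_pos"]),R.from_euler("xyz",o["tool_rot"],degrees=True)
E
python3 - <<'E'
from h import *
c=env.read_camera("scene"); s=env.read_camera("side")
crop(c,255,130,405,225,5,"sc_light.png"); crop(s,145,120,295,225,5,"sd_light.png")
crop(c,225,200,335,290,6,"sc_tub.png"); crop(s,245,190,360,285,6,"sd_tub.png")
crop(c,115,250,225,335,6,"sc_lid.png"); crop(s,270,300,410,420,5,"sd_lid.png")
E
```

```text
(no output)
```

View pics/sc_light.png

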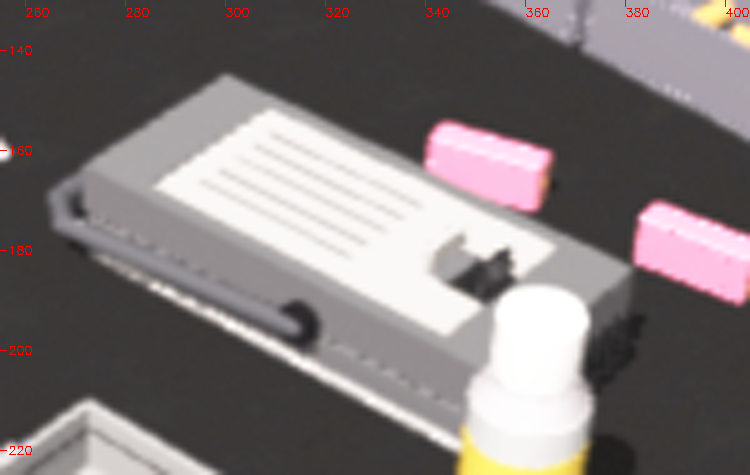

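View pics/sd_light.png

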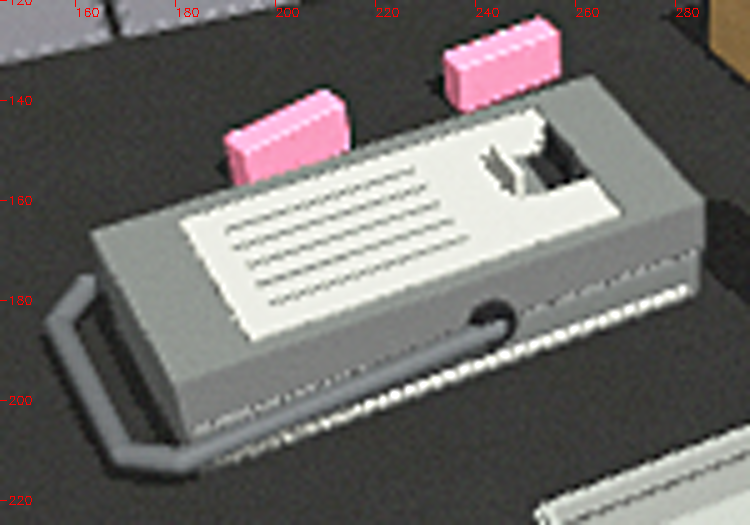

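View pics/sc_tub.png

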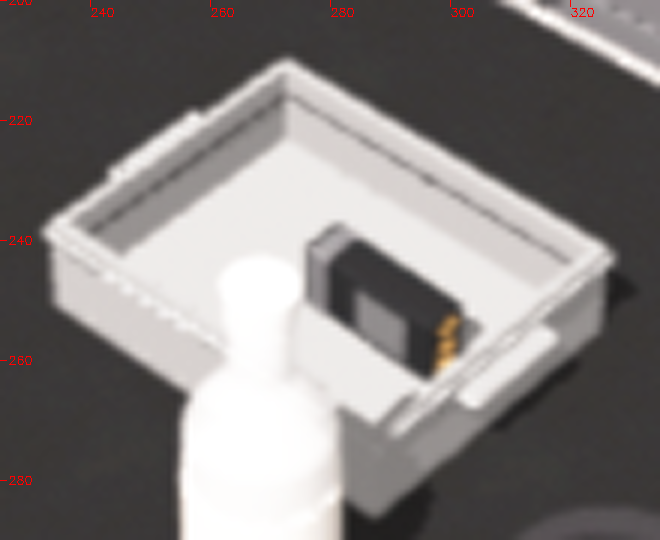

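View pics/sd_tub.png

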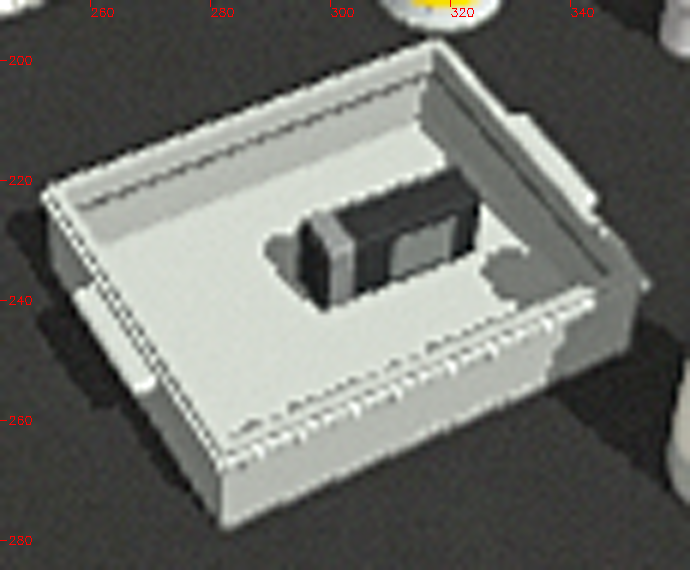

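View pics/sc_lid.png

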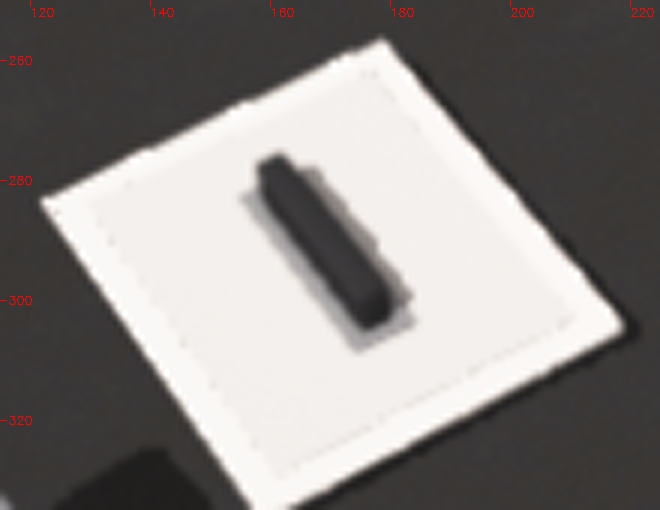

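View pics/sd_lid.png

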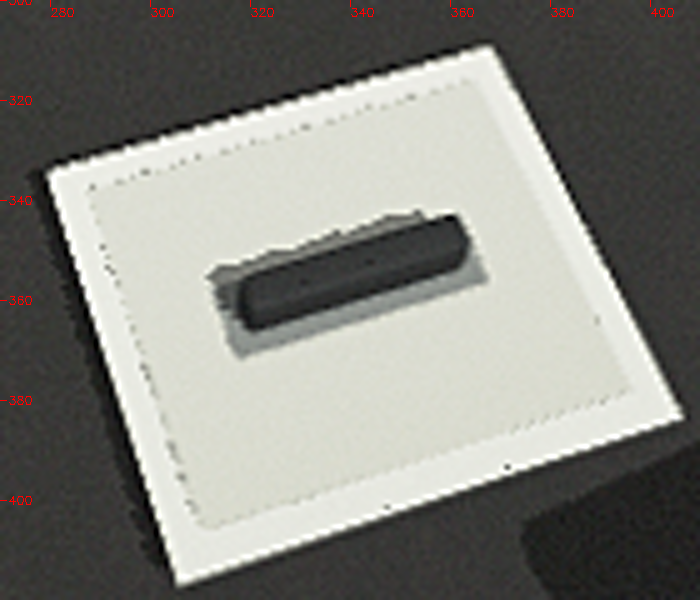

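```bash
cat > m1.py <<'E'
from h import *
c=env.read_camera("scene"); s=env.read_camera("side")
def show(n,P): 
    print(n,(P*1000).round(0).tolist(), "edges",[int(1000*np.linalg.norm(P[(i+1)%len(P)]-P[i])) for i in range(len(P))], "mean",(P.mean(0)*1000).round(0))
show("light top side",plane(s,[(163,166),(262,136),(284,161),(180,197)],.075))
show("light top scene 3",plane(c,[(271,162),(299,145),(382,184)],.075))
show("door side",plane(s,[(181,163),(250,142),(267,163),(193,187)],.075))
show("door scene",plane(c,[(284,167),(306,152),(364,179),(343,197)],.075))
show("tub side",plane(s,[(252,222),(317,197),(351,238),(282,267)],.052))
show("tub scene",plane(c,[(233,239),(272,210),(326,243)],.052))
show("lid side",plane(s,[(280,334),(366,310),(405,383),(306,417)],.026))
show("lid side z21",plane(s,[(280,334),(366,310),(405,383),(306,417)],.020))
show("lid scene",plane(c,[(122,284),(179,257),(219,304),(160,334)],.020))
show("lid handle side",plane(s,[(319,357),(362,344),(363,351),(320,366)],.046))
show("lid handle scene",plane(c,[(158,279),(162,276),(178,303),(174,304)],.046))
show("pack4 top side",plane(s,[(299,228-.5),(320,218.5),(323,224),(302,230)],.044))
show("pack4 top scene",plane(c,[(276,241),(281,238),(301,251),(296,255)],.044))
show("spray/bottle base side",plane(s,[(319,190),(371,272)],.0))
show("spray/bottle base scene",plane(c,[(357,250),(268,306)],.0))
show("cap tops tri",np.array([tri([c,s],[(363,192),(323,130)]),tri([c,s],[(268,247),(384,212)])]))
show("rib tri",np.array([tri([c,s],[(346,177),(240,150)]),tri([c,s],[(340,184),(249,159)])]))
show("pink", plane(s,[(200,152),(243,137)],0))
E
python3 m1.py
```

```text
light top side [[326.0, 341.0, 75.0], [641.0, 372.0, 75.0], [657.0, 232.0, 75.0], [342.0, 196.0, 75.0]] edges [316, 140, 316, 145] mean [492. 285.  75.]
light top scene 3 [[337.0, 201.0, 75.0], [324.0, 338.0, 75.0], [649.0, 378.0, 75.0]] edges [137, 327, 358] mean [437. 305.  75.]
door side [[377.0, 335.0, 75.0], [596.0, 357.0, 75.0], [607.0, 242.0, 75.0], [384.0, 221.0, 75.0]] edges [220, 115, 224, 113] mean [491. 289.  75.]
door scene [[385.0, 214.0, 75.0], [370.0, 326.0, 75.0], [595.0, 356.0, 75.0], [613.0, 241.0, 75.0]] edges [113, 227, 116, 229] mean [491. 284.  75.]
tub side [[495.0, 60.0, 52.0], [692.0, 80.0, 52.0], [705.0, -84.0, 52.0], [512.0, -101.0, 52.0]] edges [197, 164, 194, 161] mean [601. -11.  52.]
tub scene [[520.0, -100.0, 52.0], [498.0, 62.0, 52.0], [701.0, 79.0, 52.0]] edges [164, 203, 255] mean [573.  14.  52.]
lid side [[449.0, -241.0, 26.0], [647.0, -261.0, 26.0], [634.0, -424.0, 26.0], [431.0, -407.0, 26.0]] edges [198, 164, 203, 166] mean [ 540. -333.   26.]
lid side z21 [[450.0, -238.0, 20.0], [649.0, -258.0, 20.0], [636.0, -423.0, 20.0], [433.0, -406.0, 20
[... 606 characters left out ...]
606.0, -8.0, 44.0]] edges [64, 20, 59, 11] mean [635.  -1.  44.]
pack4 top scene [[598.0, -11.0, 44.0], [598.0, 7.0, 44.0], [672.0, 13.0, 44.0], [674.0, -8.0, 44.0]] edges [18, 74, 20, 76] mean [635.   0.  44.]
spray/bottle base side [[738.0, 152.0, 0.0], [725.0, -163.0, 0.0]] edges [315, 315] mean [731.  -5.   0.]
spray/bottle base scene [[744.0, 167.0, 0.0], [729.0, -156.0, 0.0]] edges [323, 323] mean [736.   5.   0.]
cap tops tri [[738.0, 165.0, 205.0], [725.0, -151.0, 201.0]] edges [315, 315] mean [731.   7. 203.]
rib tri [[552.0, 321.0, 79.0], [565.0, 279.0, 76.0]] edges [44, 44] mean [559. 300.  77.]
pink [[456.0, 464.0, 0.0], [614.0, 491.0, 0.0]] edges [160, 160] mean [535. 478.   0.]
```

The two views agree to within about 5 mm:
- **Light:** centre (0.491, 0.286), yaw about 6.3°
- **Tub:** (0.602, -0.011), yaw about 5.2°
- **Lid:** (0.544, -0.330), yaw about -5.3°
- **Pack 4:** (0.635, 0.000), standing
- **Spray can:** (0.738, 0.165)
- **Bottle:** (0.726, -0.153)

Next I need a free place for the door, so I'll check the wrench and the bench extent.

```bash
cat > mv.py <<'E'
from h import *
import sys
# usage: x y z yaw  (tool down) -> total shift in current tool axes (cm) and turn about tool z
def plan(t,rot,n=None):
    p,r=tcp(); dz=r.inv().apply(np.array(t)-p)*100; rv=(r.inv()*rot).as_rotvec(degrees=True)
    n=n or int(max(np.ceil(np.abs(dz).max()/2.5),np.ceil(np.abs(rv).max()/6),1))
    print("now",p.round(4),r.as_euler("xyz",degrees=True).round(2)); print("shift cm",dz.round(2),"turn",rv.round(2),"n",n,"per",(dz/n).round(2),(rv/n).round(2))
if __name__=="__main__":
    a=list(map(float,sys.argv[1:])); plan(a[:3],R.from_euler("xyz",[180,0,a[3]],degrees=True))
E
python3 - <<'E'
from h import *
c=env.read_camera("scene"); s=env.read_camera("side")
print("wrench",plane(s,[(50,231),(135,223)],0).round(3).tolist(),plane(c,[(225,133),(252,160)],0).round(3).tolist())
print("driver", plane(c,[(95,190),(143,216)],0).round(3).tolist())
print("bin/bench",plane(c,[(265,85),(340,105),(528,200)],0).round(3).tolist(),plane(s,[(112,120)],0).round(3).tolist())
E
python3 mv.py .5745 .296 .25 96.3
```

```text
wrench [[0.002, 0.277, 0.0], [0.212, 0.222, 0.0]] [[0.0, 0.27, 0.0], [0.203, 0.231, 0.0]]
driver [[-0.006, -0.259, 0.0], [0.212, -0.209, 0.0]]
bin/bench [[-0.196, 0.638, 0.0], [0.137, 0.751, 0.0], [0.963, 0.757, 0.0]] [[0.212, 0.76, 0.0]]
now [0.2343 0.6063 0.2922] [-180.      0.    158.87]
shift cm [-42.91 -16.68   4.22] turn [-0.    0.   62.57] n 18 per [-2.38 -0.93  0.23] [-0.    0.    3.48]
```

Free ground for the door is around (0.16, 0.46), clear of the wrench (y<0.28), the light (x>0.29) and the bins (y>0.7). I'll turn the tool to line up with the door first.

>>> drive_tool:
  commands:
    - [0, 0, 0, 0, 0, 6.96, 0.7]
    - [0, 0, 0, 0, 0, 6.96, 0.7]
    - [0, 0, 0, 0, 0, 6.96, 0.7]
    - [0, 0, 0, 0, 0, 6.96, 0.7]
    - [0, 0, 0, 0, 0, 6.96, 0.7]
    - [0, 0, 0, 0, 0, 6.96, 0.7]
    - [0, 0, 0, 0, 0, 6.96, 0.7]
    - [0, 0, 0, 0, 0, 6.96, 0.7]
    - [0, 0, 0, 0, 0, 6.96, 0.7]
    - [0, 0, 0, 0, 0, 0, 0.7]
    - [0, 0, 0, 0, 0, 0, 0.7]
  force: 30

```text
time_s: 1.37
tool_pos: [0.2342, 0.6063, 0.2923]
tool_rot: [180.0, -0.0, 96.4]
force: [0.5, 0.4, -0.0]
grip_width: 0.0611
```

```bash
python3 mv.py .5745 .296 .25 96.3
```

```text
now [0.2342 0.6063 0.2923] [179.99  -0.    96.43]
shift cm [-34.65  30.33   4.24] turn [ 0.01 -0.    0.13] n 14 per [-2.48  2.17  0.3 ] [ 0.   -0.    0.01]
```

>>> drive_tool:
  commands:
    - [-1.5, 1.4, 0, 0, 0, 0, 0.7]
    - [-2.5, 2.2, 0, 0, 0, 0, 0.7]
    - [-2.5, 2.2, 0, 0, 0, 0, 0.7]
    - [-2.5, 2.2, 0, 0, 0, 0, 0.7]
    - [-2.5, 2.2, 0, 0, 0, 0, 0.7]
    - [-2.5, 2.2, 0, 0, 0, 0, 0.7]
    - [-2.5, 2.2, 0, 0, 0, 0, 0.7]
    - [-2.5, 2.2, 0, 0, 0, 0, 0.7]
    - [-2.5, 2.2, 0, 0, 0, 0, 0.7]
    - [-2.5, 2.2, 0, 0, 0, 0, 0.7]
    - [-2.5, 2.2, 0, 0, 0, 0, 0.7]
    - [-2.5, 2.2, 0, 0, 0, 0, 0.7]
    - [-2.5, 2.2, 0, 0, 0, 0, 0.7]
    - [-2.5, 2.2, 0, 0, 0, 0, 0.7]
    - [-0.7, 0.4, 0, 0, 0, 0, 0.7]
    - [0, 0, 0, 0, 0, 0, 0.7]
    - [0, 0, 0, 0, 0, 0, 0.7]
    - [0, 0, 0, 0, 0, 0, 0.7]

```text
time_s: 2.87
tool_pos: [0.5729, 0.2964, 0.2922]
tool_rot: [-179.9, -0.1, 96.5]
force: [-0.5, 0.3, 0.5]
grip_width: 0.0609
```

Run:
```python
from h import *
w=env.read_camera("wrist"); cv2.imwrite("pics/w1.png",w["img"]); print(tcp()[0])
print("pred grip point px",proj(w,[[.5745,.296,.084]]))
```

```text
[0.57271442 0.29671429 0.29220866]
pred grip point px [[280.14716104 200.96116582]]
```

View pics/w1.png

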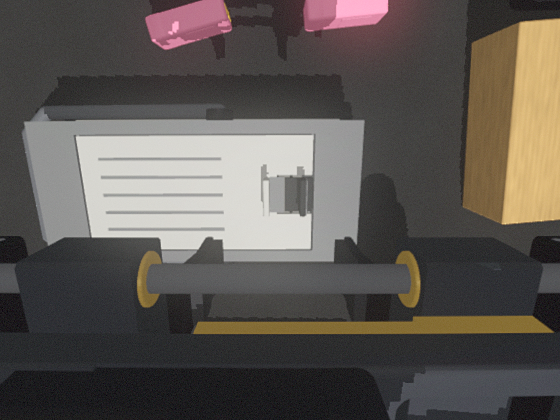

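The wrist view shows the door plate with corners at about (77,136), (313,135), (313,250) and (90,250). The pale rib is at x≈265 and the dark tab at x≈304, both centred at row 190.

Run:
```python
from h import *
w=env.read_camera("wrist")
crop(w,230,130,340,230,7,"w1c.png",10)
P=plane(w,[(77,136),(313,135),(313,250),(90,250)],.075);print(P.round(4).tolist(), np.degrees(np.arctan2(*(P[1]-P[0])[[1,0]])),np.degrees(np.arctan2(*(P[2]-P[3])[[1,0]])),[np.linalg.norm(P[i]-P[i-1]).round(4) for i in range(4)],P.mean(0))
Q=plane(w,[(38,121),(363,121)],.075);print(Q,np.degrees(np.arctan2(*(Q[1]-Q[0])[[1,0]])))
```

```text
[[0.373, 0.3358, 0.075], [0.5984, 0.362, 0.075], [0.615, 0.2455, 0.075], [0.3813, 0.2185, 0.075]] 6.640283806814435 6.595498506215436 [np.float64(0.1176), np.float64(0.227), np.float64(0.1177), np.float64(0.2353)] [0.49192446 0.29046369 0.075     ]
[[0.33604894 0.34581789 0.075     ]
 [0.64365815 0.38025871 0.075     ]] 6.388397380455476
```

View pics/w1c.png

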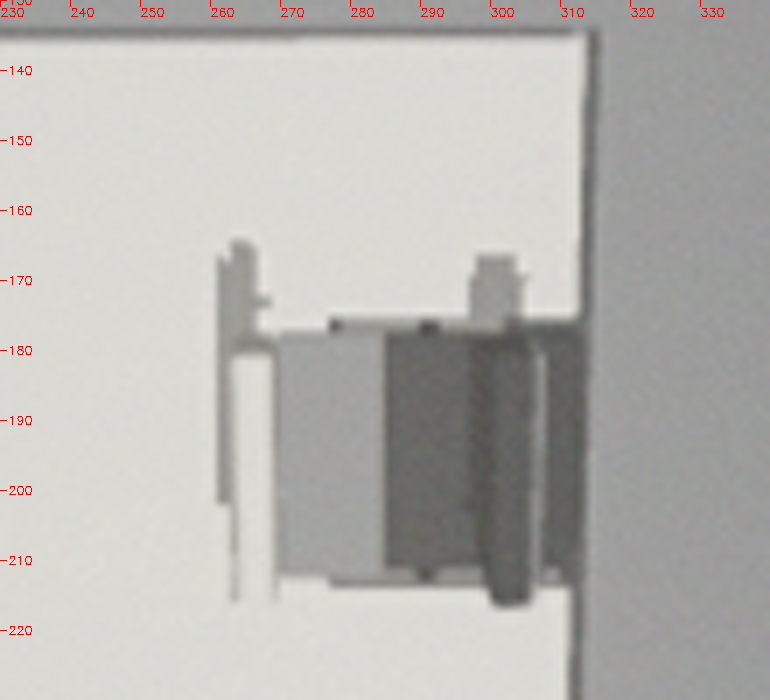

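Run:
```python
from h import *
w=env.read_camera("wrist")
P=plane(w,[(263,216),(306,216),(263,180),(306,180)],.093);print(P.round(4).tolist())
x=np.array([np.cos(np.radians(6.5)),np.sin(np.radians(6.5)),0]);y=np.array([-x[1],x[0],0])
print("x proj",(P@x).round(4),"y",(P@y).round(4))
cx=((P[0]+P[2])/2@x+.018); cy=(P@y).mean(); g=cx*x+cy*y; print("door_grip",g,"from tab",(P[1]+P[3])/2@x-.023)
```

```text
[[0.5596, 0.2816, 0.093], [0.6006, 0.2863, 0.093], [0.556, 0.3163, 0.093], [0.5959, 0.3209, 0.093]]
x proj [0.5878 0.6291 0.5883 0.6284] y [0.2164 0.2164 0.2513 0.2514]
door_grip [0.5756844  0.30099538 0.        ] from tab 0.6057577364397125
```

```bash
python3 mv.py .5742 .3008 .1475 96.5
```

```text
now [0.5729 0.2963 0.2923] [-1.7998e+02 -5.0000e-02  9.6450e+01]
shift cm [ 0.42  0.18 14.48] turn [-0.02 -0.05 -0.05] n 6 per [0.07 0.03 2.41] [-0.   -0.01 -0.01]
```

>>> drive_tool:
  commands:
    - [0.42, 0.18, 0, 0, 0, 0, 0.7]
    - [0, 0, 2.5, 0, 0, 0, 0.7]
    - [0, 0, 2.5, 0, 0, 0, 0.7]
    - [0, 0, 2.5, 0, 0, 0, 0.7]
    - [0, 0, 2.0, 0, 0, 0, 0.7]
    - [0, 0, 1.5, 0, 0, 0, 0.7]
    - [0, 0, 1.5, 0, 0, 0, 0.7]
    - [0, 0, 1.0, 0, 0, 0, 0.7]
    - [0, 0, 0.5, 0, 0, 0, 0.7]
    - [0, 0, 0.5, 0, 0, 0, 0.7]
    - [0, 0, 0, 0, 0, 0, 0.7]
    - [0, 0, 0, 0, 0, 0, 0.7]

```text
time_s: 4.02
tool_pos: [0.5758, 0.299, 0.1479]
tool_rot: [180.0, -0.0, 96.2]
force: [0.3, -0.9, 0.7]
grip_width: 0.0611
```

```bash
python3 mv.py .5742 .3008 .1475 96.5
python3 - <<'E'
from h import *
w=env.read_camera("wrist"); cv2.imwrite("pics/w2.png",w["img"])
E
```

```text
now [0.5758 0.299  0.1479] [ 1.7995e+02 -3.0000e-02  9.6240e+01]
shift cm [ 0.19 -0.14  0.04] turn [ 0.05 -0.03 -0.26] n 1 per [ 0.19 -0.14  0.04] [ 0.05 -0.03 -0.26]
```

View pics/w2.png

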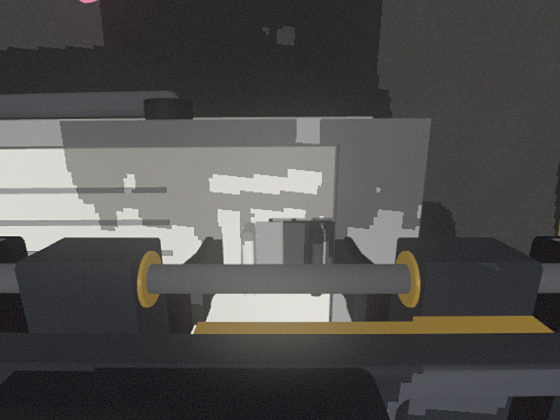

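The rib (245) and tab (320) lie between the fingers at rows 220–300. I'll trim the position slightly and close.

>>> drive_tool:
  commands:
    - [0.18, -0.14, 0, 0, 0, 0, 0.6]
    - [0, 0, 0, 0, 0, 0, 0.45]
    - [0, 0, 0, 0, 0, 0, 0.3]
    - [0, 0, 0, 0, 0, 0, 0.3]
    - [0, 0, 0, 0, 0, 0, 0.3]
    - [0, 0, 0, 0, 0, 0, 0.3]
    - [0, 0, 0, 0, 0, 0, 0.3]
    - [0, 0, 0, 0, 0, 0, 0.3]
  force: 30

```text
time_s: 4.73
tool_pos: [0.5731, 0.3004, 0.1479]
tool_rot: [-179.9, -0.0, 96.2]
force: [-4.0, -0.3, 4.3]
grip_width: 0.0326
```

```bash
python3 mv.py .5742 .3008 .1475 96.5;python3 -c "
from h import *
o=env.get_obs();print(o['grip_width'],o['force'])"
```

```text
now [0.5731 0.3004 0.1479] [-1.7989e+02 -1.0000e-02  9.6240e+01]
shift cm [0.03 0.11 0.04] turn [-0.11 -0.01 -0.26] n 1 per [0.03 0.11 0.04] [-0.11 -0.01 -0.26]
0.032572709777775995 [-4.00772752 -0.34046322  4.33699919]
```

Opening is 32.6 mm, so the tab is at its stop (33 mm expected). Now I'll pivot about the hooks, 2° per row to start.

>>> drive_tool:
  commands:
    - [0, -0.275, -0.69, -2, 0, 0, 0.3]
    - [0, -0.275, -0.69, -2, 0, 0, 0.3]
    - [0, -0.275, -0.69, -2, 0, 0, 0.3]
    - [0, 0, 0, 0, 0, 0, 0.3]

```text
time_s: 5.07
tool_pos: [0.564, 0.2998, 0.1685]
tool_rot: [173.9, -0.1, 96.3]
force: [-0.1, -0.4, -0.7]
grip_width: 0.0327
```

```bash
python3 -c "
from h import *
o=env.get_obs();print(o['grip_width'],o['force'],o['wrist_torque'])
c=env.read_camera('side');crop(c,145,100,295,225,5,'sd_p1.png')"
```

```text
0.03273966342365499 [-0.09003265 -0.38055193 -0.7140599 ] [-0.05017001  0.06985996  0.00473451]
```

View pics/sd_p1.png

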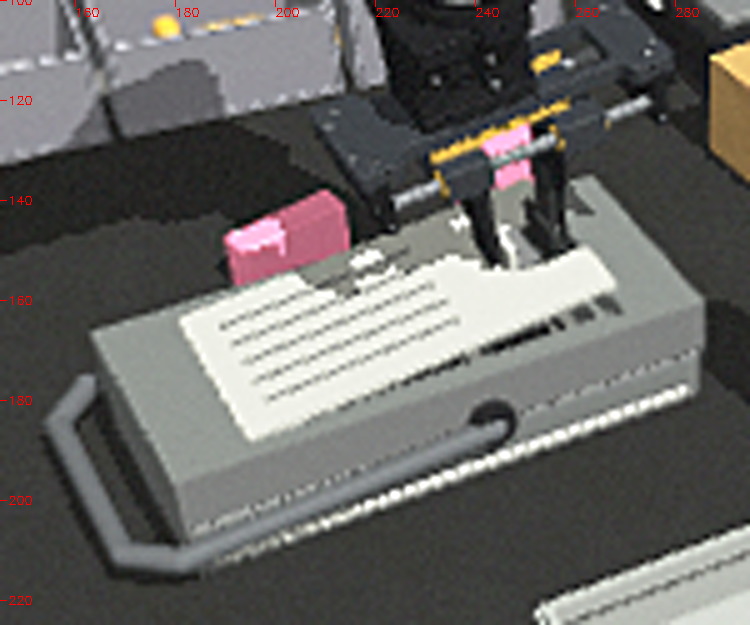

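The door's +x end is rising cleanly, with the gap showing at (250,165) and the hooks still seated. I'll continue to about 22°.

>>> drive_tool:
  commands:
    - [0, -0.275, -0.69, -2, 0, 0, 0.3]
    - [0, -0.275, -0.69, -2, 0, 0, 0.3]
    - [0, -0.275, -0.69, -2, 0, 0, 0.3]
    - [0, -0.275, -0.69, -2, 0, 0, 0.3]
    - [0, -0.275, -0.69, -2, 0, 0, 0.3]
    - [0, -0.275, -0.69, -2, 0, 0, 0.3]
    - [0, -0.275, -0.69, -2, 0, 0, 0.3]
    - [0, -0.275, -0.69, -2, 0, 0, 0.3]
    - [0, 0, 0, 0, 0, 0, 0.3]
    - [0, 0, 0, 0, 0, 0, 0.3]

```text
time_s: 5.95
tool_pos: [0.5313, 0.2957, 0.216]
tool_rot: [158.1, 0.0, 96.2]
force: [-0.2, 0.1, -1.7]
grip_width: 0.0327
```

```bash
python3 -c "
from h import *
o=env.get_obs();print(o['grip_width'],o['force'],o['wrist_torque'])
c=env.read_camera('side');crop(c,145,80,295,225,5,'sd_p2.png')"
```

```text
0.03272021810206708 [-0.1995125   0.0714254  -1.65517075] [-0.1486608   0.54802149  0.03173295]
```

View pics/sd_p2.png

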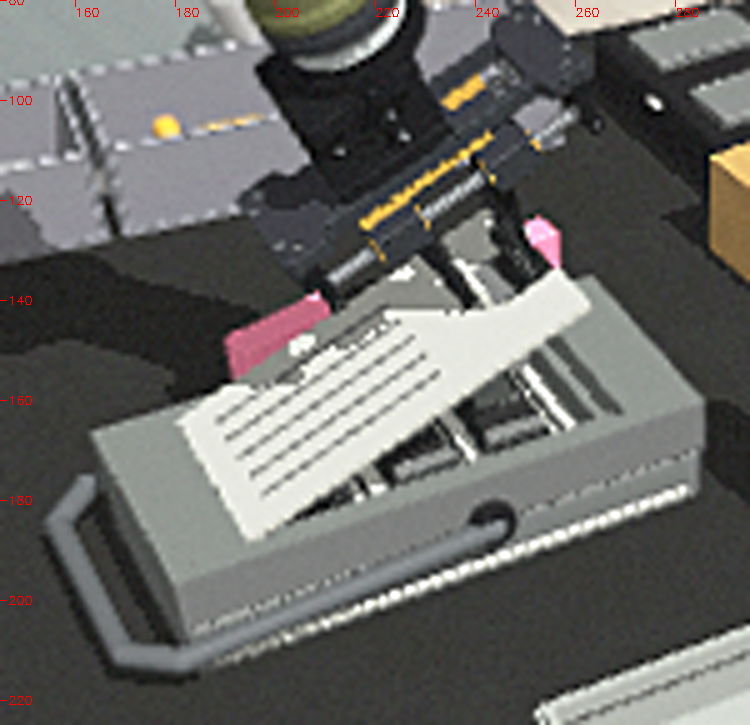

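About 22° now, three packs visible in the bay. I'll draw it along the door's +x by 2.4 cm, then go straight up.

>>> drive_tool:
  commands:
    - [0, 0.4, 0, 0, 0, 0, 0.3]
    - [0, 0.4, 0, 0, 0, 0, 0.3]
    - [0, 0.4, 0, 0, 0, 0, 0.3]
    - [0, 0.4, 0, 0, 0, 0, 0.3]
    - [0, 0.4, 0, 0, 0, 0, 0.3]
    - [0, 0.4, 0, 0, 0, 0, 0.3]
    - [0, 0.4, -0.9, 0, 0, 0, 0.3]
    - [0, 0.4, -0.9, 0, 0, 0, 0.3]
    - [0, 0.7, -1.8, 0, 0, 0, 0.3]
    - [0, 0.7, -1.8, 0, 0, 0, 0.3]
    - [0, 0.7, -1.8, 0, 0, 0, 0.3]
    - [0, 0, 0, 0, 0, 0, 0.3]

```text
time_s: 7.0
tool_pos: [0.5554, 0.2994, 0.3095]
tool_rot: [157.5, -0.3, 96.3]
force: [0.3, 1.6, 0.0]
grip_width: 0.0326
```

```bash
python3 -c "
from h import *
o=env.get_obs();print(o['grip_width'],o['force'],o['wrist_torque'])
c=env.read_camera('side');crop(c,145,60,295,225,5,'sd_p3.png')"
```

```text
0.03262560401315295 [0.25682626 1.6263252  0.0386192 ] [-0.01363497  0.38614078  0.00767156]
```

View pics/sd_p3.png

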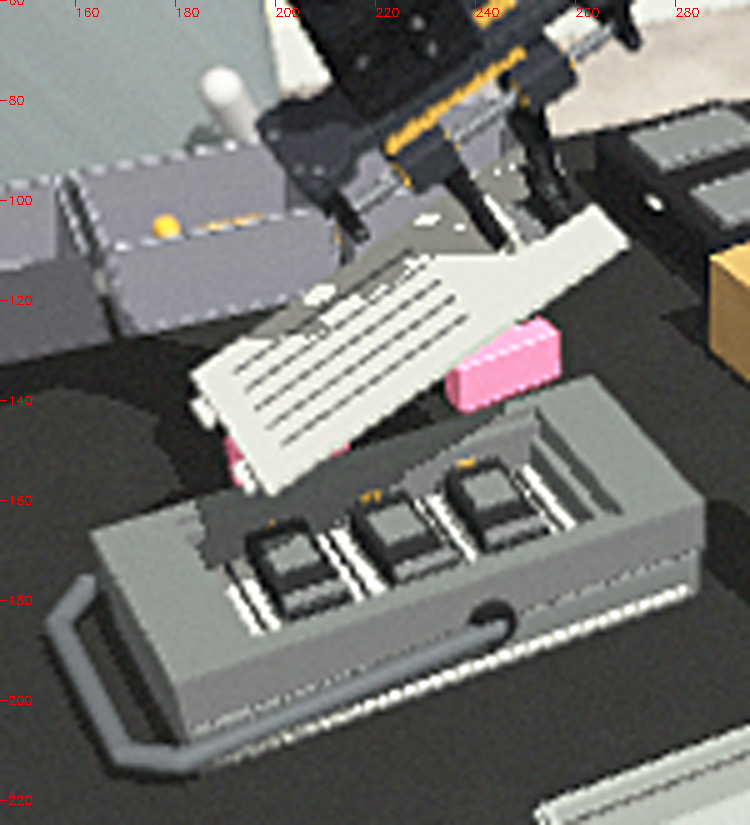

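The door is out and three packs are visible at (203,165), (224,157) and (241,148). I'll level it next.

>>> drive_tool:
  commands:
    - [0, 0, 0, 4, 0, 0, 0.3]
    - [0, 0, 0, 6, 0, 0, 0.3]
    - [0, 0, 0, 6, 0, 0, 0.3]
    - [0, 0, 0, 4, 0, 0, 0.3]
    - [0, 0, 0, 2.3, 0, 0, 0.3]
    - [0, 0, 0, 0, 0, 0, 0.3]

```text
time_s: 7.55
tool_pos: [0.5546, 0.2975, 0.3013]
tool_rot: [-179.6, 0.1, 96.1]
force: [0.5, 0.7, -2.6]
grip_width: 0.0326
```

```bash
python3 mv.py .20 .55 .25 160; python3 mv.py .20 .55 .25 96.3
```

```text
now [0.5546 0.2975 0.3013] [-1.7957e+02  1.2000e-01  9.6130e+01]
shift cm [ 28.9  -32.52   5.31] turn [ -0.45  -0.13 -63.87] n 14 per [ 2.06 -2.32  0.38] [-0.03 -0.01 -4.56]
now [0.5546 0.2975 0.3013] [-1.7957e+02  1.2000e-01  9.6130e+01]
shift cm [ 28.9  -32.52   5.31] turn [-0.43  0.12 -0.17] n 14 per [ 2.06 -2.32  0.38] [-0.03  0.01 -0.01]
```

>>> drive_tool:
  commands:
    - [1.2, -1.4, 0, -0.4, 0, 0, 0.3]
    - [2.1, -2.3, 0, 0, 0, 0, 0.3]
    - [2.1, -2.3, 0, 0, 0, 0, 0.3]
    - [2.1, -2.3, 0, 0, 0, 0, 0.3]
    - [2.1, -2.3, 0, 0, 0, 0, 0.3]
    - [2.1, -2.3, 0, 0, 0, 0, 0.3]
    - [2.1, -2.3, 0, 0, 0, 0, 0.3]
    - [2.1, -2.3, 0, 0, 0, 0, 0.3]
    - [2.1, -2.3, 0, 0, 0, 0, 0.3]
    - [2.1, -2.3, 0, 0, 0, 0, 0.3]
    - [2.1, -2.3, 0, 0, 0, 0, 0.3]
    - [2.1, -2.3, 0, 0, 0, 0, 0.3]
    - [2.1, -2.3, 0, 0, 0, 0, 0.3]
    - [2.1, -2.3, 0, 0, 0, 0, 0.3]
    - [0.4, -1.2, 0, 0, 0, 0, 0.3]
    - [0, 0, 0, 0, 0, 0, 0.3]

```text
time_s: 8.88
tool_pos: [0.1936, 0.5514, 0.3017]
tool_rot: [180.0, -0.0, 96.7]
force: [-0.6, 0.7, -1.5]
grip_width: 0.0329
```

>>> drive_tool:
  commands:
    - [0, 0, 0, 0, 0, -4, 0.3]
    - [0, 0, 0, 0, 0, -6, 0.3]
    - [0, 0, 0, 0, 0, -6, 0.3]
    - [0, 0, 0, 0, 0, -6, 0.3]
    - [0, 0, 0, 0, 0, -6, 0.3]
    - [0, 0, 0, 0, 0, -6, 0.3]
    - [0, 0, 0, 0, 0, -6, 0.3]
    - [0, 0, 0, 0, 0, -6, 0.3]
    - [0, 0, 0, 0, 0, -6, 0.3]
    - [0, 0, 0, 0, 0, -6, 0.3]
    - [0, 0, 0, 0, 0, -4, 0.3]
    - [0, 0, 0, 0, 0, -2, 0.3]
    - [0, 0, 0, 0, 0, 0, 0.3]
    - [0, 0, 0, 0, 0, 0, 0.3]

```text
time_s: 10.05
tool_pos: [0.2001, 0.5493, 0.3023]
tool_rot: [179.9, 0.1, 160.1]
force: [0.0, -0.7, -2.0]
grip_width: 0.032
```

```bash
python3 mv.py .20 .55 .081 160
python3 - <<'E'
from h import *
print(env.get_obs()["grip_width"])
c=env.read_camera("scene"); cv2.imwrite("pics/sc3.png",c["img"])
E
```

```text
now [0.2001 0.5493 0.3023] [1.7994e+02 1.5000e-01 1.6008e+02]
shift cm [ 0.09  0.04 22.13] turn [0.06 0.15 0.08] n 9 per [0.01 0.   2.46] [0.01 0.02 0.01]
0.03197205107999072
```

View pics/sc3.png

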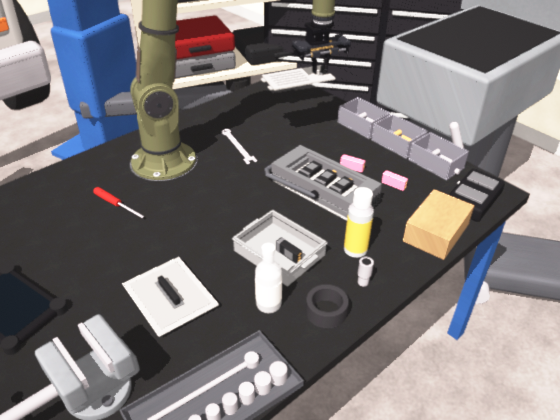

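Run:
```python
from h import *
c=env.read_camera("scene");s=env.read_camera("side")
P=[]
for a,b in((.03,.058),(.03,-.058),(-.2,-.058),(-.2,.058)):
    u=np.array([np.cos(np.radians(70)),np.sin(np.radians(70))]);v=np.array([-u[1],u[0]]);P.append([*(np.array([.2,.55])+a*u+b*v),0])
P=np.array(P);print(P.round(3))
im=c["img"].copy();cv2.polylines(im,[proj(c,P).astype(int)],1,(0,0,255));i2=s["img"].copy();cv2.polylines(i2,[proj(s,P).astype(int)],1,(0,0,255))
o=np.hstack([cv2.resize(im[30:200,150:400],None,fx=1.6,fy=1.6),cv2.resize(i2[60:260,0:230],(400,272))]);cv2.imwrite("pics/foot.png",o)
```

```text
[[0.156 0.598 0.   ]
 [0.265 0.558 0.   ]
 [0.186 0.342 0.   ]
 [0.077 0.382 0.   ]]
```

View pics/foot.png

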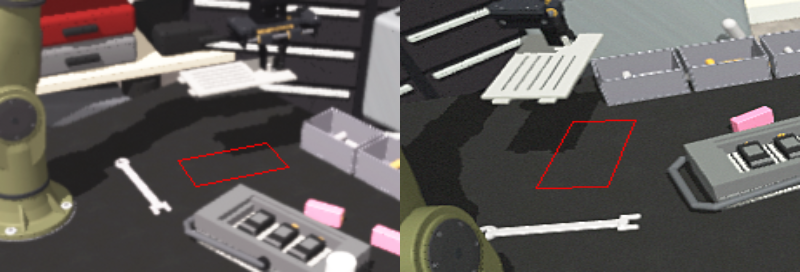

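The footprint (red) is clear bench. I'll lower the door.

>>> drive_tool:
  commands:
    - [0, 0, 1.5, 0, 0, 0, 0.3]
    - [0, 0, 2.5, 0, 0, 0, 0.3]
    - [0, 0, 2.5, 0, 0, 0, 0.3]
    - [0, 0, 2.5, 0, 0, 0, 0.3]
    - [0, 0, 2.5, 0, 0, 0, 0.3]
    - [0, 0, 2.5, 0, 0, 0, 0.3]
    - [0, 0, 2.0, 0, 0, 0, 0.3]
    - [0, 0, 2.0, 0, 0, 0, 0.3]
    - [0, 0, 1.0, 0, 0, 0, 0.3]
    - [0, 0, 1.0, 0, 0, 0, 0.3]
    - [0, 0, 0.7, 0, 0, 0, 0.3]
    - [0, 0, 0.5, 0, 0, 0, 0.3]
    - [0, 0, 0, 0, 0, 0, 0.3]

```text
time_s: 11.28
tool_pos: [0.1994, 0.5501, 0.0901]
tool_rot: [180.0, 0.1, 160.2]
force: [-0.6, -0.7, -1.9]
grip_width: 0.0322
```

Run:
```python
from h import *
print(tcp()[0],env.get_obs()["force"],env.get_obs()["grip_width"])
s=env.read_camera("side");crop(s,40,60,190,180,5,"sd4.png")
```

```text
[0.19944363 0.55008641 0.09007262] [-0.55296863 -0.71815554 -1.93095816] 0.03224673533477213
```

View pics/sd4.png

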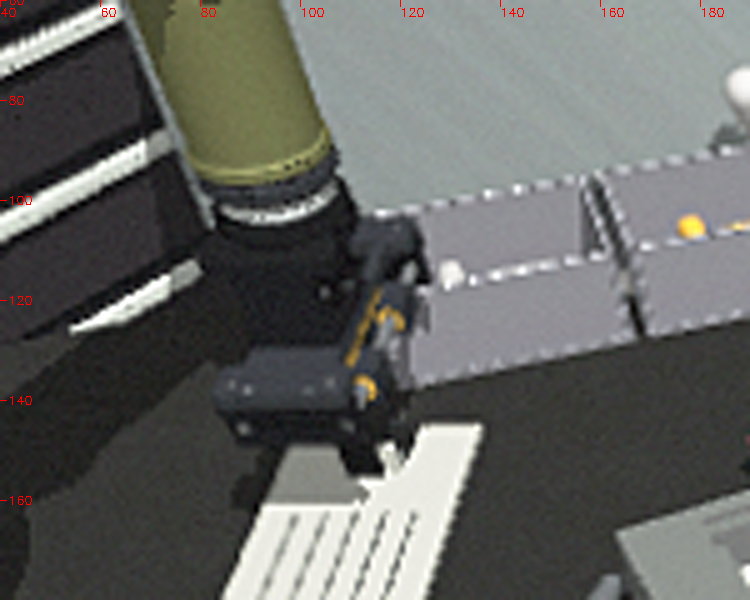

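Nearly down; 7–8 mm remain.

>>> drive_tool:
  commands:
    - [0, 0, 0.3, 0, 0, 0, 0.3]
    - [0, 0, 0.3, 0, 0, 0, 0.3]
    - [0, 0, 0.15, 0, 0, 0, 0.3]
    - [0, 0, 0, 0, 0, 0, 0.3]

```text
time_s: 11.67
tool_pos: [0.1994, 0.5501, 0.0828]
tool_rot: [180.0, 0.1, 160.2]
force: [-0.3, -0.4, -1.5]
grip_width: 0.033
```

>>> drive_tool:
  commands:
    - [0, 0, 0.1, 0, 0, 0, 0.3]
    - [0, 0, 0.1, 0, 0, 0, 0.3]
    - [0, 0, 0, 0, 0, 0, 0.3]
    - [0, 0, 0, 0, 0, 0, 0.35]
    - [0, 0, 0, 0, 0, 0, 0.45]
    - [0, 0, 0, 0, 0, 0, 0.55]
    - [0, 0, 0, 0, 0, 0, 0.7]
    - [0, 0, 0, 0, 0, 0, 0.7]
    - [0, 0, -0.5, 0, 0, 0, 0.7]
    - [0, 0, -1, 0, 0, 0, 0.7]
    - [0, 0, -2, 0, 0, 0, 0.7]
    - [0, 0, -2.5, 0, 0, 0, 0.7]
    - [0, 0, -2.5, 0, 0, 0, 0.7]
    - [0, 0, -2.5, 0, 0, 0, 0.7]
    - [0, 0, -2.5, 0, 0, 0, 0.7]
    - [0, 0, -2.5, 0, 0, 0, 0.7]
    - [0, 0, -2, 0, 0, 0, 0.7]
    - [0, 0, 0, 0, 0, 0, 0.7]

```text
time_s: 13.17
tool_pos: [0.1999, 0.5524, 0.2673]
tool_rot: [179.4, 0.1, 160.2]
force: [0.7, 0.3, 0.9]
grip_width: 0.0607
```

```bash
python3 - <<'E'
from h import *
s=env.read_camera("side");crop(s,20,60,190,220,4,"sd5.png")
c=env.read_camera("scene");crop(c,120,200,360,340,3,"sc5.png")
E
python3 mv.py .49 .29 .28 96.5
```

```text
now [0.1993 0.5506 0.2626] [1.7978e+02 9.0000e-02 1.6023e+02]
shift cm [-36.17 -14.69  -1.74] turn [ 2.400e-01 -4.000e-02  6.373e+01] n 15 per [-2.41 -0.98 -0.12] [ 0.02 -0.    4.25]
```

View pics/sd5.png

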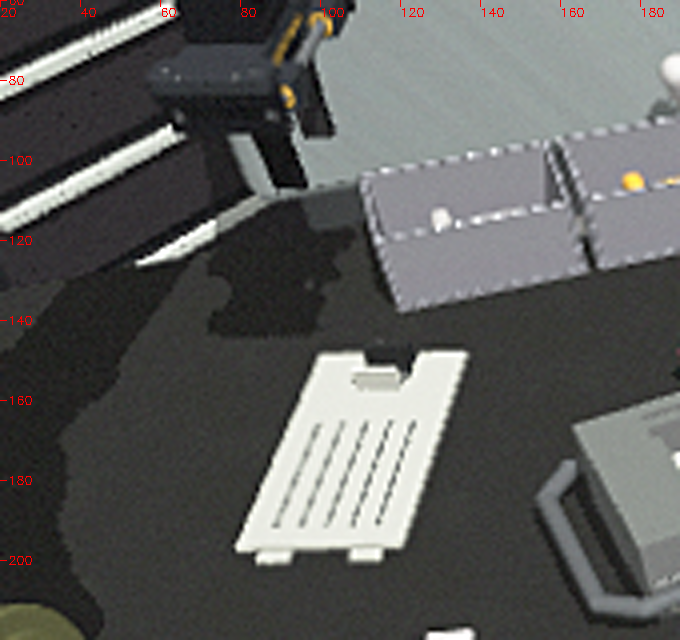

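View pics/sc5.png

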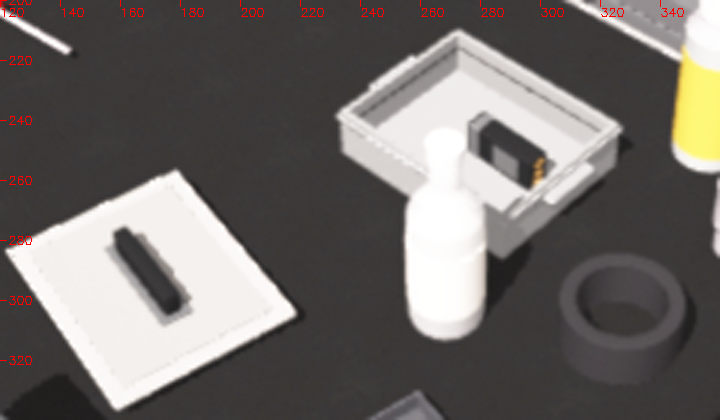

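The door lies flat and the lid and tub are unmoved. Next is the standing pack in the tub. It is dark grey with the lighter band, centred at scene px (289,248) and confirmed in the earlier crop; the pink blocks are not meant. I'll tip it toward -y.

>>> drive_tool:
  commands:
    - [0, 0, 0, 0, 0, 5, 0.3]
    - [0, 0, 0, 0, 0, 6, 0.1]
    - [0, 0, 0, 0, 0, 6, 0]
    - [0, 0, 0, 0, 0, 6, 0]
    - [0, 0, 0, 0, 0, 6, 0]
    - [0, 0, 0, 0, 0, 6, 0]
    - [0, 0, 0, 0, 0, 6, 0]
    - [0, 0, 0, 0, 0, 6, 0]
    - [0, 0, 0, 0, 0, 6, 0]
    - [0, 0, 0, 0, 0, 6, 0]
    - [0, 0, 0, 0, 0, 6, 0]
    - [0, 0, 0, 0, 0, 0, 0]
    - [0, 0, 0, 0, 0, 0, 0]

```text
time_s: 14.35
tool_pos: [0.1989, 0.5496, 0.2598]
tool_rot: [179.9, 0.1, 95.4]
force: [-0.4, -0.6, -0.1]
grip_width: 0.0002
```

```bash
python3 mv.py .6315 .039 .2 95.2
```

```text
now [0.1989 0.5496 0.2598] [1.7994e+02 1.1000e-01 9.5400e+01]
shift cm [-54.89  38.25   6.13] turn [0.06 0.11 0.2 ] n 22 per [-2.5   1.74  0.28] [0.   0.   0.01]
```

>>> drive_tool:
  commands:
    - [-1.6, 1.1, 0, 0, 0, 0, 0]
    - [-3.2, 2.23, 0, 0, 0, 0, 0]
    - [-3.2, 2.23, 0, 0, 0, 0, 0]
    - [-3.2, 2.23, 0, 0, 0, 0, 0]
    - [-3.2, 2.23, 0, 0, 0, 0, 0]
    - [-3.2, 2.23, 0, 0, 0, 0, 0]
    - [-3.2, 2.23, 0, 0, 0, 0, 0]
    - [-3.2, 2.23, 0, 0, 0, 0, 0]
    - [-3.2, 2.23, 0, 0, 0, 0, 0]
    - [-3.2, 2.23, 0, 0, 0, 0, 0]
    - [-3.2, 2.23, 0, 0, 0, 0, 0]
    - [-3.2, 2.23, 0, 0, 0, 0, 0]
    - [-3.2, 2.23, 0, 0, 0, 0, 0]
    - [-3.2, 2.23, 0, 0, 0, 0, 0]
    - [-3.2, 2.23, 0, 0, 0, 0, 0]
    - [-3.2, 2.23, 0, 0, 0, 0, 0]
    - [-3.2, 2.23, 0, 0, 0, 0, 0]
    - [-2, 1.3, 0, 0, 0, 0, 0]
    - [0, 0, 0, 0, 0, 0, 0]
    - [0, 0, 0, 0, 0, 0, 0]

```text
time_s: 16.02
tool_pos: [0.6285, 0.0372, 0.2608]
tool_rot: [180.0, 0.1, 95.2]
force: [-0.2, -0.1, -0.2]
grip_width: 0.0003
```

```bash
python3 mv.py .6315 .039 .104 95.2
python3 - <<'E'
from h import *
w=env.read_camera("wrist"); cv2.imwrite("pics/w6.png",w["img"])
E
```

```text
now [0.6285 0.0372 0.2608] [1.7998e+02 5.0000e-02 9.5150e+01]
shift cm [ 0.17  0.31 15.68] turn [ 0.02  0.05 -0.05] n 7 per [0.02 0.04 2.24] [ 0.    0.01 -0.01]
```

View pics/w6.png

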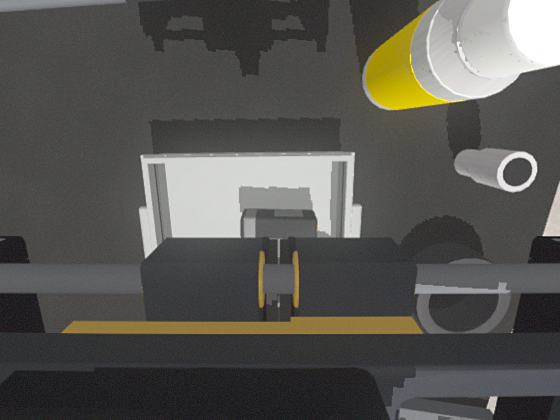

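The wrist view shows the tub's +y rim at row 155 (x 143–354) and pack 4's top, +y edge at row 211 (x 243–316). I'll check both in world coordinates.

Run:
```python
from h import *
w=env.read_camera("wrist")
print(plane(w,[(243,211),(316,210)],.044).round(4), plane(w,[(143,156),(354,154)],.052).round(4))
```

```text
[[0.5935 0.0226 0.044 ]
 [0.6671 0.0306 0.044 ]] [[0.4963 0.07   0.052 ]
 [0.695  0.0903 0.052 ]]
```

The wrist view puts the rim 9 mm further in +y than the other two views, so I'll check consistency.

Run:
```python
from h import *
w=env.read_camera("wrist"); c=env.read_camera("scene"); s=env.read_camera("side")
p,r=tcp(); print("cam in tool",r.inv().apply(w["pose"][:3,3]-p).round(4),(r.inv().as_matrix()@w["pose"][:3,:3]).round(3).tolist())
crop(w,130,140,370,240,3,"w6c.png")
for z in(.044,.048,.052): print(z,plane(w,[(143,156),(354,154)],z).round(4).tolist(),plane(c,[(272,210),(326,243)],z).round(4).tolist(),plane(s,[(252,222),(317,197)],z).round(4).tolist())
print(proj(w,[[.497,.061,.052],[.697,.08,.052]]))
print(tri([c,s],[(272,210),(317-65,222)]))
```

```text
cam in tool [ 0.0698  0.0001 -0.0921] [[-0.0, -0.967, -0.255], [1.0, 0.0, -0.002], [0.001, -0.255, 0.967]]
0.044 [[0.4927, 0.0701, 0.044], [0.6967, 0.0912, 0.044]] [[0.4907, 0.0688, 0.044], [0.6953, 0.0859, 0.044]] [[0.4969, 0.0667, 0.044], [0.6958, 0.0875, 0.044]]
0.048 [[0.4944, 0.0706, 0.048], [0.6957, 0.0914, 0.048]] [[0.4943, 0.0656, 0.048], [0.698, 0.0827, 0.048]] [[0.4959, 0.0632, 0.048], [0.6937, 0.0839, 0.048]]
0.052 [[0.496, 0.0711, 0.052], [0.6947, 0.0917, 0.052]] [[0.4979, 0.0625, 0.052], [0.7008, 0.0794, 0.052]] [[0.4948, 0.0597, 0.052], [0.6916, 0.0802, 0.052]]
[[144.15833737 166.70496606]
 [354.46481358 166.5514338 ]]
[0.49573723 0.06367175 0.04894247]
```

View pics/w6c.png

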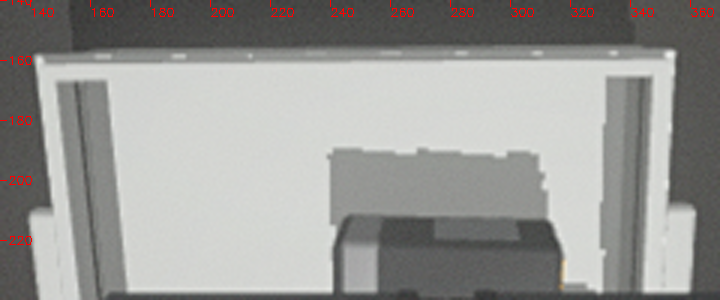

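Run:
```python
from h import *
w=env.read_camera("wrist"); c=env.read_camera("scene"); s=env.read_camera("side")
for u in ([(143,160),(272,210),(252,222)],[(354,158),(326,243),(317,197)]):
    P=tri([w,c,s],u);print(P.round(4),[proj(k,P).round(1).tolist() for k in (w,c,s)],"cs only",tri([c,s],u[1:]).round(4))
print(plane(w,[(244,212),(314,213)],.044))
```

```text
[0.4948 0.0658 0.0472] [[[143.8, 161.4]], [[272.2, 210.3]], [[251.3, 221.6]]] cs only [0.4957 0.0637 0.0489]
[0.6962 0.0871 0.0442] [[[352.4, 158.8]], [[326.6, 242.9]], [[317.2, 197.0]]] cs only [0.6953 0.0862 0.0446]
[[0.59465046 0.02342812 0.044     ]
 [0.66567425 0.02912375 0.044     ]]
```

The three views together put the tub centre near (0.603, -0.005), with pack 4's +y face at about y=0.026. I'll start the push from y≈0.050.

>>> drive_tool:
  commands:
    - [1.3, 0.2, 1.5, 0, 0, 0, 0]
    - [0, 0, 2.5, 0, 0, 0, 0]
    - [0, 0, 2.5, 0, 0, 0, 0]
    - [0, 0, 2.5, 0, 0, 0, 0]
    - [0, 0, 2.5, 0, 0, 0, 0]
    - [0, 0, 2, 0, 0, 0, 0]
    - [0, 0, 1.5, 0, 0, 0, 0]
    - [0, 0, 0.5, 0, 0, 0, 0]
    - [0, 0, 0, 0, 0, 0, 0]
    - [-0.8, 0, 0, 0, 0, 0, 0]
    - [-0.8, 0, 0, 0, 0, 0, 0]
    - [-0.7, 0, 0, 0, 0, 0, 0]
    - [-0.7, 0, 0, 0, 0, 0, 0]
    - [-0.7, 0, 0, 0, 0, 0, 0]
    - [-0.7, 0, 0, 0, 0, 0, 0]
    - [0, 0, 0, 0, 0, 0, 0]

```text
time_s: 17.75
tool_pos: [0.6335, 0.0055, 0.107]
tool_rot: [179.9, 0.1, 95.1]
force: [-0.1, -0.4, 0.3]
grip_width: 0.0004
```

Run:
```python
from h import *
s=env.read_camera("side");crop(s,235,150,370,285,5,"sd7.png")
print(env.get_obs()["force"])
```

```text
[ 0.03452349 -0.40088565  0.64025724]
```

View pics/sd7.png

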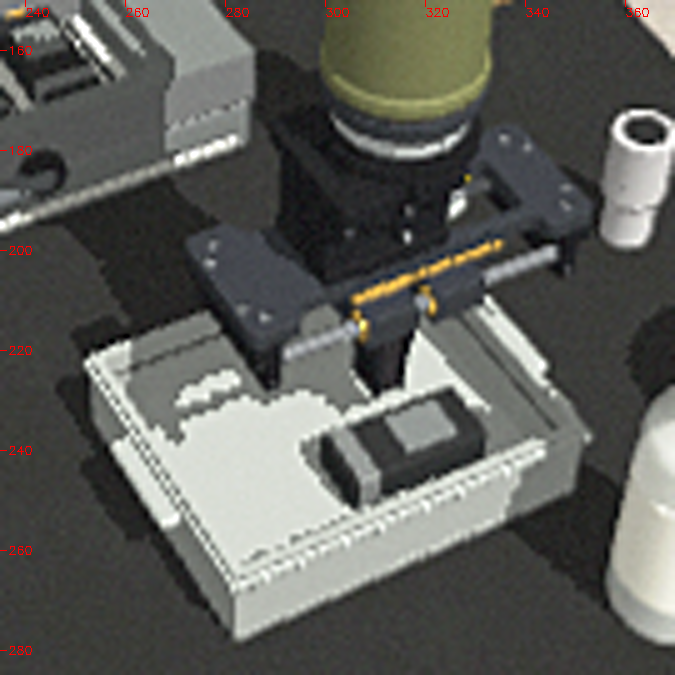

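Pack 4 fell flat (side px 297–330, 228–250). I'll raise and look from above.

>>> drive_tool:
  commands:
    - [0.5, 0, -0.5, 0, 0, 0, 0]
    - [1, 0, -2, 0, 0, 0, 0]
    - [1.5, 0, -2.5, 0, 0, 0, 0]
    - [2, 0, -2.5, 0, 0, 0, 0]
    - [2, 0, -2.5, 0, 0, 0, 0]
    - [2, 0, -2.5, 0, 0, 0, 0]
    - [2, 0, -2.5, 0, 0, 0, 0.3]
    - [1, 0, -1.5, 0, 0, 0, 0.5]
    - [0, 0, 0, 0, 0, 0, 0.55]
    - [0, 0, 0, 0, 0, 0, 0.55]
    - [0, 0, 0, 0, 0, 0, 0.55]

```text
time_s: 18.72
tool_pos: [0.6216, 0.1274, 0.2706]
tool_rot: [180.0, 0.0, 95.2]
force: [-0.6, -0.7, 0.3]
grip_width: 0.0256
```

Run:
```python
from h import *
w=env.read_camera("wrist"); cv2.imwrite("pics/w8.png",w["img"]);print(tcp()[0])
```

```text
[0.62153725 0.12683288 0.27020582]
```

View pics/w8.png

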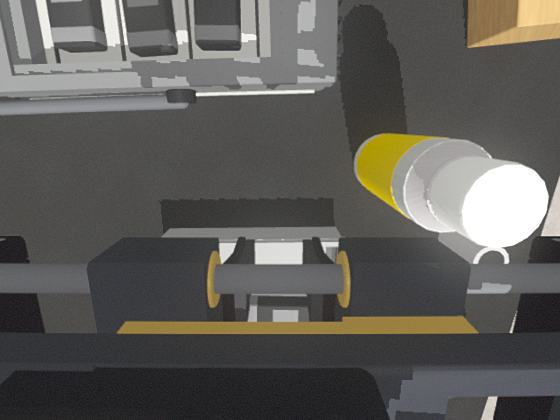

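Run:
```python
from h import *
s=env.read_camera("side");c=env.read_camera("scene")
crop(s,245,190,360,285,5,"a.png");crop(c,225,200,340,290,5,"b.png")
a=cv2.imread("pics/a.png");b=cv2.imread("pics/b.png");b=cv2.copyMakeBorder(b,0,a.shape[0]-b.shape[0],0,0,0)
cv2.imwrite("pics/ab8.png",cv2.resize(np.hstack([a,b]),None,fx=.69,fy=.69))
```

```text
(no output)
```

View pics/ab8.png

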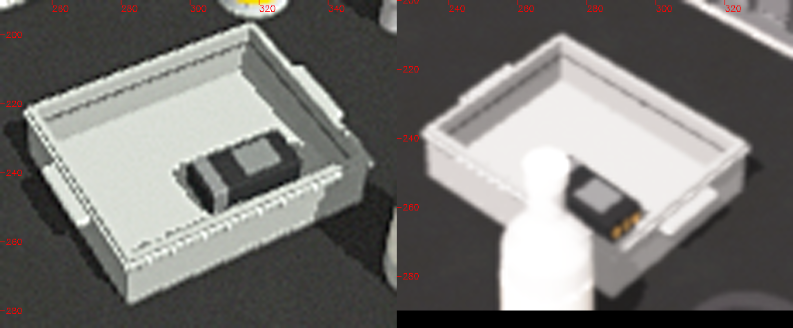

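Run:
```python
from h import *
s=env.read_camera("side")
P=plane(s,[(299.2,236.4),(326.7,227.7),(332,235),(307.3,244.2)],.030);print(P.round(3),P.mean(0))
t=np.radians(5.2);Rt=np.array([[np.cos(t),np.sin(t)],[-np.sin(t),np.cos(t)]])
print((P[:,:2]-[.603,-.006])@Rt.T)
```

```text
[[ 0.596 -0.014  0.03 ]
 [ 0.676 -0.014  0.03 ]
 [ 0.677 -0.042  0.03 ]
 [ 0.605 -0.045  0.03 ]] [ 0.63822838 -0.02865804  0.03      ]
[[-0.00747386 -0.00732374]
 [ 0.07149214 -0.01442582]
 [ 0.07013347 -0.04207513]
 [-0.00203241 -0.03920581]]
```

Pack 4 lies flat at tub-frame about (+34, -25) mm, leaving three slots free. Now to the bay.

```bash
python3 mv.py .492 .27 .28 96.5
```

```text
now [0.6218 0.1268 0.2704] [-1.7998e+02  5.0000e-02  9.5130e+01]
shift cm [ 15.43 -11.65  -0.97] turn [-0.02  0.05 -1.37] n 7 per [ 2.2  -1.66 -0.14] [-0.    0.01 -0.2 ]
```

>>> drive_tool:
  commands:
    - [1.2, -0.9, 0, 0, 0, -1.3, 0.55]
    - [2.4, -1.8, -0.2, 0, 0, 0, 0.55]
    - [2.4, -1.8, -0.2, 0, 0, 0, 0.55]
    - [2.4, -1.8, -0.2, 0, 0, 0, 0.55]
    - [2.4, -1.8, -0.2, 0, 0, 0, 0.55]
    - [2.4, -1.8, -0.2, 0, 0, 0, 0.55]
    - [2.2, -1.6, 0, 0, 0, 0, 0.55]
    - [0, 0, 0, 0, 0, 0, 0.55]
    - [0, 0, 0, 0, 0, 0, 0.55]

```text
time_s: 19.67
tool_pos: [0.4887, 0.2702, 0.2812]
tool_rot: [179.9, -0.0, 96.8]
force: [0.1, -0.2, -0.6]
grip_width: 0.0482
```

Run:
```python
from h import *
w=env.read_camera("wrist"); cv2.imwrite("pics/w9.png",w["img"]);print(tcp()[0],env.get_obs()["grip_width"])
```

```text
[0.4899329  0.26848306 0.28131356] 0.047586596323322745
```

View pics/w9.png

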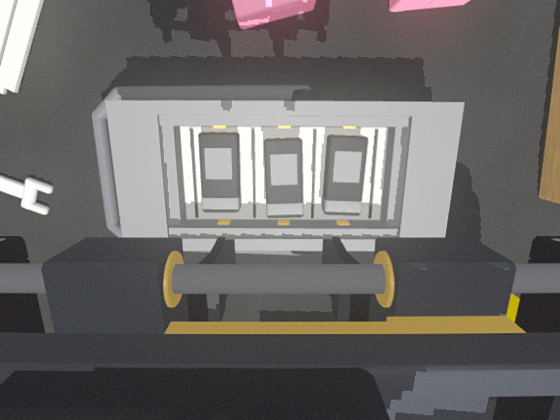

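Three dark grey packs with a lighter band at their near end: (220,172), (284,177) and (346,175). I'll enlarge for their exact poses.

Run:
```python
from h import *
w=env.read_camera("wrist"); crop(w,160,110,410,240,3,"w9c.png",10)
```

```text
(no output)
```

View pics/w9c.png

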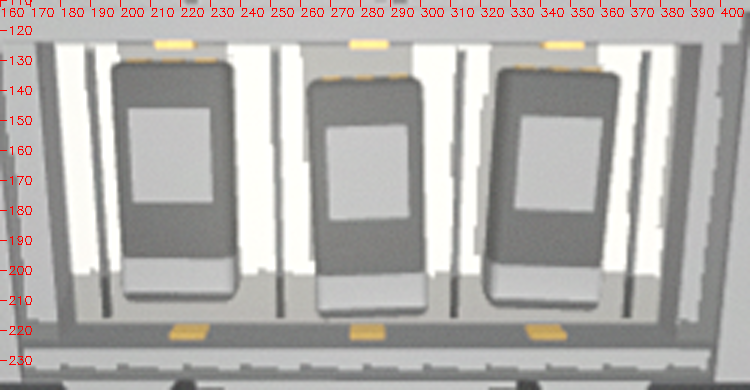

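Run:
```python
from h import *
w=env.read_camera("wrist")
L={"L":[(112,62),(232,64),(233,292),(124,295)],"M":[(307,80),(421,80),(427,312),(318,316)],"R":[(498,70),(620,73),(598,305),(488,303)],
"Ll":[(128,108),(212,108),(213,202),(133,203)],"Ml":[(326,128),(407,125),(409,217),(330,219)],"Rl":[(520,116),(602,119),(594,212),(515,208)]}
x=np.array([np.cos(np.radians(6.5)),np.sin(np.radians(6.5)),0]);y=np.array([-x[1],x[0],0])
for k,v in L.items():
    P=plane(w,np.array(v)/3+[160,110],.064); m=P.mean(0); d=(P[0]+P[1]-P[2]-P[3])/2
    print(k,m.round(4),"len",np.linalg.norm(d).round(4),"wid",np.linalg.norm(P[1]-P[0]).round(4),np.linalg.norm(P[2]-P[3]).round(4),"ang",np.degrees(np.arctan2(d[1],d[0])).round(1), "light",((m-[.492,.290,.064])@x).round(4),((m-[.492,.29,.064])@y).round(4))
```

```text
L [0.4295 0.2881 0.064 ] len 0.0757 wid 0.0381 0.0369 ang 95.4 light -0.0623 0.0052
M [0.4931 0.2891 0.064 ] len 0.0776 wid 0.0364 0.037 ang 98.8 light 0.001 -0.0011
R [0.5523 0.299  0.064 ] len 0.0768 wid 0.039 0.0374 ang 95.6 light 0.061 0.0021
Ll [0.4277 0.2964 0.064 ] len 0.0306 wid 0.027 0.0264 ang 95.6 light -0.0631 0.0136
Ml [0.4919 0.2982 0.064 ] len 0.0299 wid 0.0262 0.0261 ang 98.6 light 0.0008 0.0081
Rl [0.5531 0.308  0.064 ] len 0.0301 wid 0.0266 0.0262 ang 95.6 light 0.0628 0.011
```

Lengths of 76–78 mm and widths of 37–38 mm match the packs, at light x = -62, 0 and +62. I'll take the right one first.

```bash
python3 mv.py .553 .299 .113 95.6
```

```text
now [0.4912 0.2669 0.2814] [1.7989e+02 4.0000e-02 9.6450e+01]
shift cm [ 2.5   6.47 16.85] turn [0.11 0.03 0.85] n 7 per [0.36 0.92 2.41] [0.02 0.   0.12]
```

>>> drive_tool:
  commands:
    - [0.8, 2.1, 0, 0, 0, 0.85, 0.53]
    - [0.8, 2.2, 0, 0, 0, 0, 0.53]
    - [0.9, 2.2, 0, 0, 0, 0, 0.53]
    - [0, 0, 2.0, 0, 0, 0, 0.53]
    - [0, 0, 2.5, 0, 0, 0, 0.53]
    - [0, 0, 2.5, 0, 0, 0, 0.53]
    - [0, 0, 2.0, 0, 0, 0, 0.53]
    - [0, 0, 0, 0, 0, 0, 0.53]
    - [0, 0, 0, 0, 0, 0, 0.53]

```text
time_s: 20.57
tool_pos: [0.5531, 0.2982, 0.1906]
tool_rot: [-180.0, 0.1, 95.6]
force: [-0.3, -1.5, 1.2]
grip_width: 0.0463
```

```bash
python3 mv.py .553 .299 .113 95.6
python3 - <<'E'
from h import *
w=env.read_camera("wrist"); cv2.imwrite("pics/w10.png",w["img"])
E
```

```text
now [0.5531 0.2982 0.1906] [-1.7999e+02  1.1000e-01  9.5560e+01]
shift cm [ 0.09 -0.    7.76] turn [-0.01  0.11 -0.04] n 4 per [ 0.02 -0.    1.94] [-0.    0.03 -0.01]
```

View pics/w10.png

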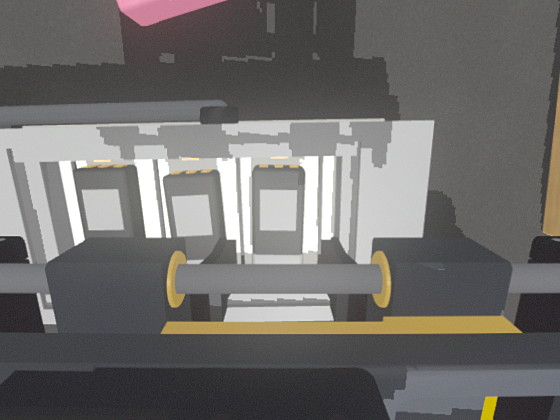

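The right pack is centred between the fingers (279 px). I'll descend and grip.

>>> drive_tool:
  commands:
    - [0, 0, 1.5, 0, 0, 0, 0.53]
    - [0, 0, 2.0, 0, 0, 0, 0.53]
    - [0, 0, 1.5, 0, 0, 0, 0.53]
    - [0, 0, 1.2, 0, 0, 0, 0.53]
    - [0, 0, 1.0, 0, 0, 0, 0.53]
    - [0, 0, 0.55, 0, 0, 0, 0.53]
    - [0, 0, 0, 0, 0, 0, 0.53]
    - [0, 0, 0, 0, 0, 0, 0.4]
    - [0, 0, 0, 0, 0, 0, 0.3]
    - [0, 0, 0, 0, 0, 0, 0.3]
    - [0, 0, 0, 0, 0, 0, 0.3]
    - [0, 0, 0, 0, 0, 0, 0.3]
  force: 30

```text
time_s: 21.62
tool_pos: [0.5535, 0.3, 0.115]
tool_rot: [179.8, -0.0, 95.7]
force: [-0.1, -0.1, 3.9]
grip_width: 0.0373
```

>>> drive_tool:
  commands:
    - [0, 0, -1.0, 0, 0, 0, 0.3]
    - [0, 0, -2, 0, 0, 0, 0.3]
    - [0, 0, -2.5, 0, 0, 0, 0.3]
    - [0, 0, -2.5, 0, 0, 0, 0.3]
    - [0, 0, -2.5, 0, 0, 0, 0.3]
    - [0, 0, -2, 0, 0, 0, 0.3]
    - [0, 0, 0, 0, 0, 5, 0.3]
    - [0, 0, 0, 0, 0, 6, 0.3]
    - [0, 0, 0, 0, 0, 6, 0.3]
    - [0, 0, 0, 0, 0, 6, 0.3]
    - [0, 0, 0, 0, 0, 6, 0.3]
    - [0, 0, 0, 0, 0, 6, 0.3]
    - [0, 0, 0, 0, 0, 6, 0.3]
    - [0, 0, 0, 0, 0, 6, 0.3]
    - [0, 0, 0, 0, 0, 0, 0.3]

```text
time_s: 22.87
tool_pos: [0.5526, 0.2996, 0.2392]
tool_rot: [179.9, -0.1, 48.5]
force: [-0.6, 0.1, -1.3]
grip_width: 0.0377
```

```bash
python3 - <<'E'
from h import *
t=np.radians(5.2)
for n,(a,b) in {"A":(.038,.036),"B":(-.049,.036),"C":(-.050,-.034)}.items(): print(n,.603+a*np.cos(t)-b*np.sin(t),-.006+a*np.sin(t)+b*np.cos(t))
E
python3 mv.py .638 .033 .15 5.2
```

```text
A 0.6375808342602868 0.03329587639769058
B 0.5509388915806973 0.0254108419204837
C 0.556287287795926 -0.044391698562832003
now [0.5526 0.2996 0.2392] [ 1.7993e+02 -6.0000e-02  4.8530e+01]
shift cm [-14.33  24.05   8.94] turn [ 4.000e-02 -8.000e-02  4.333e+01] n 10 per [-1.43  2.4   0.89] [ 0.   -0.01  4.33]
```

>>> drive_tool:
  commands:
    - [0, 0, 0, 0, 0, 6.2, 0.3]
    - [0, 0, 0, 0, 0, 6.2, 0.3]
    - [0, 0, 0, 0, 0, 6.2, 0.3]
    - [0, 0, 0, 0, 0, 6.2, 0.3]
    - [0, 0, 0, 0, 0, 6.2, 0.3]
    - [0, 0, 0, 0, 0, 6.2, 0.3]
    - [0, 0, 0, 0, 0, 6.1, 0.3]
    - [0, 0, 0, 0, 0, 0, 0.3]
    - [0, 0, 0, 0, 0, 0, 0.3]

```text
time_s: 23.62
tool_pos: [0.5526, 0.2998, 0.2391]
tool_rot: [180.0, -0.1, 5.7]
force: [0.6, -0.4, -1.4]
grip_width: 0.0381
```

```bash
python3 mv.py .638 .033 .15 5.2
```

```text
now [0.5526 0.2998 0.2391] [ 1.80e+02 -9.00e-02  5.67e+00]
shift cm [ 5.85 27.39  8.92] turn [ 0.   -0.09  0.47] n 11 per [0.53 2.49 0.81] [ 0.   -0.01  0.04]
```

>>> drive_tool:
  commands:
    - [0.3, 1.3, 0, 0, 0, 0.4, 0.3]
    - [0.5, 2.5, 0, 0, 0, 0, 0.3]
    - [0.5, 2.5, 0, 0, 0, 0, 0.3]
    - [0.5, 2.5, 0, 0, 0, 0, 0.3]
    - [0.6, 2.5, 0, 0, 0, 0, 0.3]
    - [0.6, 2.5, 0, 0, 0, 0, 0.3]
    - [0.6, 2.5, 0, 0, 0, 0, 0.3]
    - [0.6, 2.5, 0, 0, 0, 0, 0.3]
    - [0.6, 2.5, 0, 0, 0, 0, 0.3]
    - [0.6, 2.5, 0, 0, 0, 0, 0.3]
    - [0.4, 2.3, 0, 0, 0, 0, 0.3]
    - [0, 1.2, 0, 0, 0, 0, 0.3]
    - [0, 0, 0, 0, 0, 0, 0.3]
    - [0, 0, 0, 0, 0, 0, 0.3]

```text
time_s: 24.78
tool_pos: [0.6341, 0.0323, 0.2392]
tool_rot: [-179.9, -0.1, 4.9]
force: [0.7, 1.0, -1.4]
grip_width: 0.0377
```

```bash
python3 mv.py .638 .033 .085 5.2
python3 - <<'E'
from h import *
w=env.read_camera("wrist"); cv2.imwrite("pics/w11.png",w["img"]);print(env.get_obs()["grip_width"])
s=env.read_camera("side");crop(s,235,120,370,285,4,"sd11.png")
E
```

```text
now [0.6341 0.0323 0.2392] [-1.7994e+02 -9.0000e-02  4.9400e+00]
shift cm [ 0.37 -0.02 15.42] turn [-0.06 -0.09 -0.26] n 7 per [ 0.05 -0.    2.2 ] [-0.01 -0.01 -0.04]
0.03755119324041033
```

View pics/w11.png

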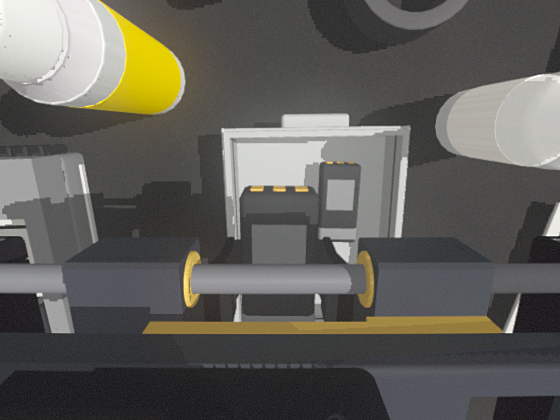

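View pics/sd11.png

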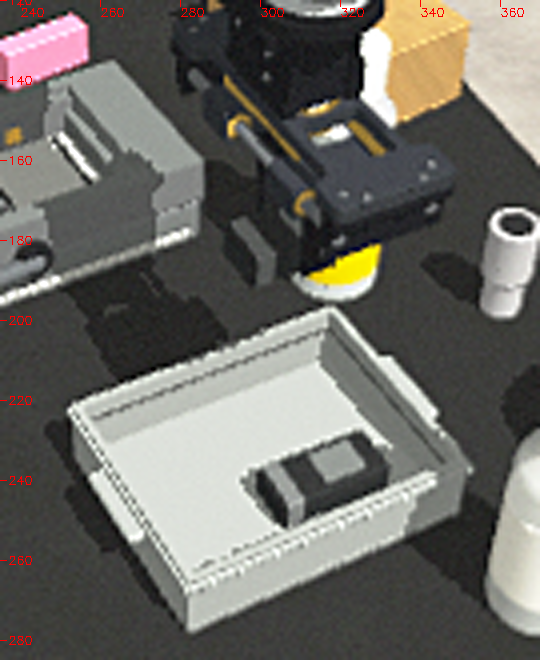

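The wrist view gives the tub's +x rim from (222,128) to (410,126), with pack 4 at px x 320–359.

Run:
```python
from h import *
w=env.read_camera("wrist")
crop(w,200,100,430,240,3,"w11c.png",10)
P=plane(w,[(222,129),(410,127)],.052);m=P.mean(0);d=P[0]-P[1];print(P.round(4),np.linalg.norm(d),np.degrees(np.arctan2(-d[0],d[1])))
n=np.array([d[1],-d[0],0])/np.linalg.norm(d);print("tub centre",m-n*.1)
print("pack4",plane(w,[(320,163),(358,163),(319,228)],.030).round(4))
```

```text
[[ 0.696   0.0906  0.052 ]
 [ 0.7124 -0.0701  0.052 ]] 0.16149349401856958 5.829620986008102
tub centre [6.04752903e-01 1.00233233e-04 5.20000000e-02]
pack4 [[ 6.725e-01  1.000e-04  3.000e-02]
 [ 6.758e-01 -3.590e-02  3.000e-02]
 [ 6.080e-01 -6.900e-03  3.000e-02]]
```

View pics/w11c.png

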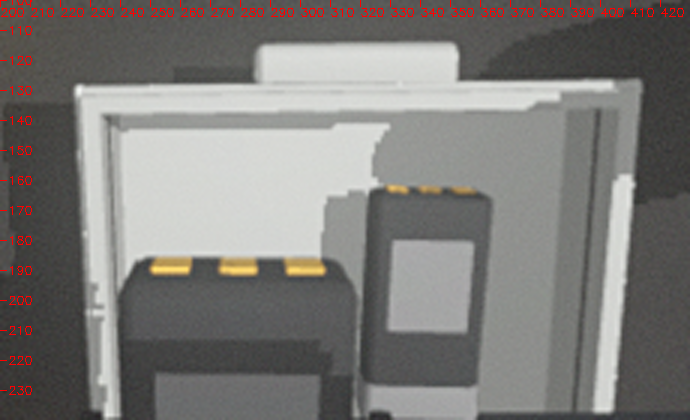

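I'll use the tub centre (0.604, -0.004) as seen by the wrist camera. Lowering into the (+x,+y) slot.

>>> drive_tool:
  commands:
    - [0.35, -0.25, 1.0, 0, 0, 0, 0.3]
    - [0, 0, 2.5, 0, 0, 0, 0.3]
    - [0, 0, 2.5, 0, 0, 0, 0.3]
    - [0, 0, 2.5, 0, 0, 0, 0.3]
    - [0, 0, 2.5, 0, 0, 0, 0.3]
    - [0, 0, 2.0, 0, 0, 0, 0.3]
    - [0, 0, 1.0, 0, 0, 0, 0.3]
    - [0, 0, 0.8, 0, 0, 0, 0.3]
    - [0, 0, 0.5, 0, 0, 0, 0.3]
    - [0, 0, 0, 0, 0, 0, 0.3]
    - [0, 0, 0, 0, 0, 0, 0.3]

```text
time_s: 25.85
tool_pos: [0.6385, 0.0358, 0.0869]
tool_rot: [-180.0, -0.2, 5.0]
force: [-0.4, 0.4, -1.7]
grip_width: 0.0376
```

>>> drive_tool:
  commands:
    - [0, 0, 0.25, 0, 0, 0, 0.3]
    - [0, 0, 0.2, 0, 0, 0, 0.3]
    - [0, 0, 0, 0, 0, 0, 0.3]
    - [0, 0, 0, 0, 0, 0, 0.45]
    - [0, 0, 0, 0, 0, 0, 0.49]
    - [0, 0, 0, 0, 0, 0, 0.49]
    - [0, 0, 0, 0, 0, 0, 0.49]
    - [0, 0, -0.5, 0, 0, 0, 0.49]
    - [0, 0, -1, 0, 0, 0, 0.49]
    - [0, 0, -2, 0, 0, 0, 0.49]
    - [0, 0, -2.5, 0, 0, 0, 0.49]
    - [0, 0, -2.5, 0, 0, 0, 0.49]
    - [0, 0, -2.5, 0, 0, 0, 0.49]
    - [0, 0, -2.5, 0, 0, 0, 0.49]
    - [0, 0, -2.0, 0, 0, 0, 0.53]
    - [0, 0, 0, 0, 0, 0, 0.53]

```text
time_s: 27.18
tool_pos: [0.64, 0.035, 0.2428]
tool_rot: [-179.9, -0.6, 5.0]
force: [0.6, -1.5, 1.4]
grip_width: 0.0454
```

```bash
python3 - <<'E'
from h import *
w=env.read_camera("wrist"); s=env.read_camera("side");crop(s,235,180,370,285,5,"sd12.png")
E
python3 mv.py .4925 .289 .24 98.7
```

```text
now [0.6381 0.0354 0.2383] [-179.96   -0.25    4.97]
shift cm [-12.31 -26.52  -0.21] turn [  0.18  -0.23 -93.73] n 16 per [-0.77 -1.66 -0.01] [ 0.01 -0.01 -5.86]
```

View pics/sd12.png

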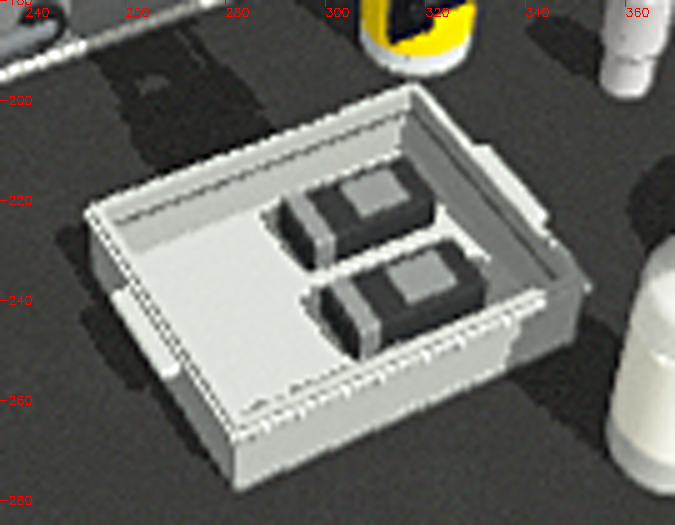

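The first pack lies flat beside pack 4. Now the middle pack.

>>> drive_tool:
  commands:
    - [-0.6, -1.3, 0, 0, 0, 0, 0.53]
    - [-1.2, -2.6, 0, 0, 0, 0, 0.53]
    - [-1.2, -2.6, 0, 0, 0, 0, 0.53]
    - [-1.2, -2.6, 0, 0, 0, 0, 0.53]
    - [-1.2, -2.6, 0, 0, 0, 0, 0.53]
    - [-1.2, -2.6, 0, 0, 0, 0, 0.53]
    - [-1.2, -2.6, 0, 0, 0, 0, 0.53]
    - [-1.2, -2.6, 0, 0, 0, 0, 0.53]
    - [-1.2, -2.6, 0, 0, 0, 0, 0.53]
    - [-1.2, -2.6, 0, 0, 0, 0, 0.53]
    - [-0.9, -1.8, 0, 0, 0, 0, 0.53]
    - [0, 0, 0, 0, 0, 0, 0.53]

```text
time_s: 28.28
tool_pos: [0.4881, 0.2942, 0.2349]
tool_rot: [-179.9, 0.1, 5.5]
force: [-0.2, 0.1, -0.8]
grip_width: 0.046
```

>>> drive_tool:
  commands:
    - [0, 0, 0, 0, 0, -5.7, 0.53]
    - [0, 0, 0, 0, 0, -6, 0.53]
    - [0, 0, 0, 0, 0, -6, 0.53]
    - [0, 0, 0, 0, 0, -6, 0.53]
    - [0, 0, 0, 0, 0, -6, 0.53]
    - [0, 0, 0, 0, 0, -6, 0.53]
    - [0, 0, 0, 0, 0, -6, 0.53]
    - [0, 0, 0, 0, 0, -6, 0.53]
    - [0, 0, 0, 0, 0, -6, 0.53]
    - [0, 0, 0, 0, 0, -6, 0.53]
    - [0, 0, 0, 0, 0, -6, 0.53]
    - [0, 0, 0, 0, 0, -6, 0.53]
    - [0, 0, 0, 0, 0, -6, 0.53]
    - [0, 0, 0, 0, 0, -6, 0.53]
    - [0, 0, 0, 0, 0, -6, 0.53]
    - [0, 0, 0, 0, 0, -4, 0.53]
    - [0, 0, 0, 0, 0, 0, 0.53]
    - [0, 0, 0, 0, 0, 0, 0.53]

```text
time_s: 29.78
tool_pos: [0.492, 0.2882, 0.2357]
tool_rot: [180.0, 0.1, 98.5]
force: [0.6, 0.3, 0.8]
grip_width: 0.0458
```

```bash
python3 mv.py .4925 .289 .113 98.7
python3 - <<'E'
from h import *
w=env.read_camera("wrist"); cv2.imwrite("pics/w13.png",w["img"])
E
```

```text
now [0.492  0.2882 0.2357] [1.7997e+02 6.0000e-02 9.8520e+01]
shift cm [ 0.09  0.06 12.27] turn [ 0.03  0.06 -0.18] n 5 per [0.02 0.01 2.45] [ 0.01  0.01 -0.04]
```

View pics/w13.png

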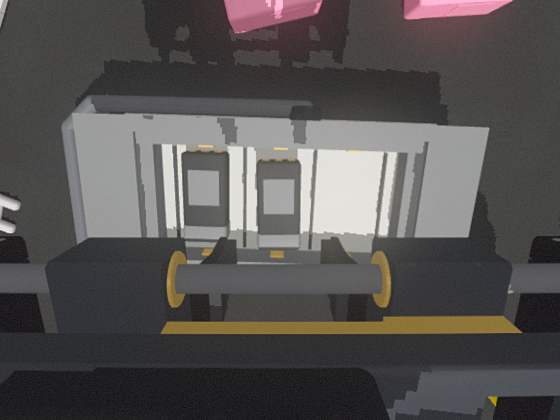

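The middle pack is centred at px 279 and aligned with the jaws. I'll descend and grip.

>>> drive_tool:
  commands:
    - [0.1, 0.05, 1.5, 0, 0, 0, 0.53]
    - [0, 0, 2.5, 0, 0, 0, 0.53]
    - [0, 0, 2.5, 0, 0, 0, 0.53]
    - [0, 0, 2.0, 0, 0, 0, 0.53]
    - [0, 0, 1.5, 0, 0, 0, 0.53]
    - [0, 0, 1.2, 0, 0, 0, 0.53]
    - [0, 0, 0.9, 0, 0, 0, 0.53]
    - [0, 0, 0, 0, 0, 0, 0.53]
    - [0, 0, 0, 0, 0, 0, 0.4]
    - [0, 0, 0, 0, 0, 0, 0.3]
    - [0, 0, 0, 0, 0, 0, 0.3]
    - [0, 0, 0, 0, 0, 0, 0.3]
    - [0, 0, 0, 0, 0, 0, 0.3]

```text
time_s: 30.92
tool_pos: [0.4932, 0.2904, 0.1164]
tool_rot: [179.8, -0.1, 98.7]
force: [-0.0, -0.2, 2.3]
grip_width: 0.0376
```

>>> drive_tool:
  commands:
    - [0, 0, -1.0, 0, 0, 0, 0.3]
    - [0, 0, -2, 0, 0, 0, 0.3]
    - [0, 0, -2.5, 0, 0, 0, 0.3]
    - [0, 0, -2.5, 0, 0, 0, 0.3]
    - [0, 0, -2.5, 0, 0, 0, 0.3]
    - [0, 0, -2, 0, 0, 0, 0.3]
    - [0, 0, 0, 0, 0, 5, 0.3]
    - [0, 0, 0, 0, 0, 6, 0.3]
    - [0, 0, 0, 0, 0, 6, 0.3]
    - [0, 0, 0, 0, 0, 6, 0.3]
    - [0, 0, 0, 0, 0, 6, 0.3]
    - [0, 0, 0, 0, 0, 6, 0.3]
    - [0, 0, 0, 0, 0, 6, 0.3]
    - [0, 0, 0, 0, 0, 6, 0.3]
    - [0, 0, 0, 0, 0, 6, 0.3]
    - [0, 0, 0, 0, 0, 6, 0.3]
    - [0, 0, 0, 0, 0, 6, 0.3]
    - [0, 0, 0, 0, 0, 6, 0.3]
    - [0, 0, 0, 0, 0, 0, 0.3]

```text
time_s: 32.5
tool_pos: [0.4923, 0.2899, 0.241]
tool_rot: [180.0, -0.1, 27.5]
force: [0.1, -0.1, -2.5]
grip_width: 0.0377
```

>>> drive_tool:
  commands:
    - [0, 0, 0, 0, 0, 6, 0.3]
    - [0, 0, 0, 0, 0, 6, 0.3]
    - [0, 0, 0, 0, 0, 6, 0.3]
    - [0, 0, 0, 0, 0, 4.3, 0.3]
    - [0, 0, 0, 0, 0, 0, 0.3]
    - [0, 0, 0, 0, 0, 0, 0.3]

```text
time_s: 33.0
tool_pos: [0.4924, 0.29, 0.2407]
tool_rot: [-180.0, -0.1, 5.6]
force: [0.8, 0.3, -2.7]
grip_width: 0.0378
```

```bash
python3 mv.py .552 .027 .24 5.4
```

```text
now [0.4924 0.29   0.2407] [-1.7999e+02 -1.1000e-01  5.6200e+00]
shift cm [ 3.36 26.76  0.07] turn [-0.01 -0.11  0.22] n 11 per [0.31 2.43 0.01] [-0.   -0.01  0.02]
```

>>> drive_tool:
  commands:
    - [0.1, 1.2, 0, 0, 0, 0.2, 0.3]
    - [0.3, 2.5, 0, 0, 0, 0, 0.3]
    - [0.3, 2.5, 0, 0, 0, 0, 0.3]
    - [0.3, 2.5, 0, 0, 0, 0, 0.3]
    - [0.3, 2.5, 0, 0, 0, 0, 0.3]
    - [0.3, 2.5, 0, 0, 0, 0, 0.3]
    - [0.3, 2.5, 0, 0, 0, 0, 0.3]
    - [0.3, 2.5, 0, 0, 0, 0, 0.3]
    - [0.3, 2.5, 0, 0, 0, 0, 0.3]
    - [0.3, 2.5, 0, 0, 0, 0, 0.3]
    - [0.3, 2.0, 0, 0, 0, 0, 0.3]
    - [0.2, 1.0, 0, 0, 0, 0, 0.3]
    - [0, 0, 0, 0, 0, 0, 0.3]
    - [0, 0, 0, 0, 0, 0, 0.3]

```text
time_s: 34.17
tool_pos: [0.5493, 0.0271, 0.2405]
tool_rot: [-180.0, -0.1, 5.2]
force: [0.3, 0.6, -2.7]
grip_width: 0.0376
```

```bash
python3 mv.py .552 .027 .085 5.4
python3 - <<'E'
from h import *
w=env.read_camera("wrist"); cv2.imwrite("pics/w14.png",w["img"]);print(env.get_obs()["grip_width"])
E
```

```text
now [0.5493 0.0271 0.2405] [-1.7995e+02 -9.0000e-02  5.1700e+00]
shift cm [ 0.25  0.04 15.55] turn [-0.05 -0.09 -0.23] n 7 per [0.04 0.01 2.22] [-0.01 -0.01 -0.03]
0.037384861961827436
```

View pics/w14.png

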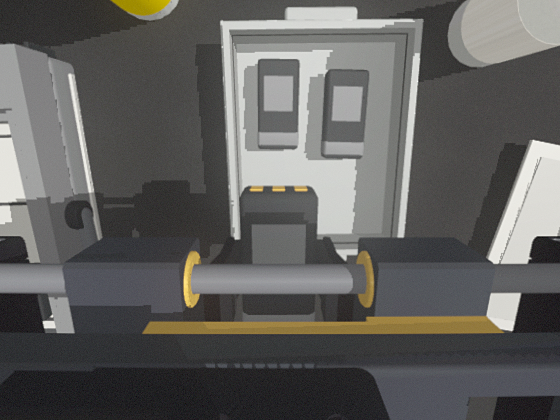

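Run:
```python
from h import *
w=env.read_camera("wrist")
print("A near end",plane(w,[(259,147),(298,148)],.03).round(4).tolist(),"p4",plane(w,[(323,155),(362,157),(325,70),(367,71)],.03).round(4).tolist())
print("held far end (z~.19)",plane(w,[(243,187),(316,187)],.240-.075+.024).round(4).tolist())
print("rim", plane(w,[(222,22),(422,20)],.052).round(4).tolist())
```

```text
A near end [[0.5972, 0.0522, 0.03], [0.5997, 0.0155, 0.03]] p4 [[0.5954, -0.0089, 0.03], [0.597, -0.0461, 0.03], [0.6701, -0.0011, 0.03], [0.6728, -0.0386, 0.03]]
held far end (z~.19) [[0.5892, 0.0495, 0.189], [0.5923, 0.0159, 0.189]]
rim [[0.6943, 0.0881, 0.052], [0.7108, -0.0711, 0.052]]
```

There is a 7 mm gap to the first pack and about 4 mm to the wall, so I'll lower here.

>>> drive_tool:
  commands:
    - [0.03, 0, 1.0, 0, 0, 0, 0.3]
    - [0, 0, 2.5, 0, 0, 0, 0.3]
    - [0, 0, 2.5, 0, 0, 0, 0.3]
    - [0, 0, 2.5, 0, 0, 0, 0.3]
    - [0, 0, 2.5, 0, 0, 0, 0.3]
    - [0, 0, 2.0, 0, 0, 0, 0.3]
    - [0, 0, 1.0, 0, 0, 0, 0.3]
    - [0, 0, 0.8, 0, 0, 0, 0.3]
    - [0, 0, 0.4, 0, 0, 0, 0.3]
    - [0, 0, 0.2, 0, 0, 0, 0.3]
    - [0, 0, 0, 0, 0, 0, 0.3]
    - [0, 0, 0, 0, 0, 0, 0.3]

```text
time_s: 35.27
tool_pos: [0.5507, 0.0273, 0.0874]
tool_rot: [-180.0, -0.2, 5.2]
force: [1.3, -0.2, -0.7]
grip_width: 0.0376
```

>>> drive_tool:
  commands:
    - [0, 0, 0.2, 0, 0, 0, 0.3]
    - [0, 0, 0.2, 0, 0, 0, 0.3]
    - [0, 0, 0, 0, 0, 0, 0.3]
    - [0, 0, 0, 0, 0, 0, 0.45]
    - [0, 0, 0, 0, 0, 0, 0.49]
    - [0, 0, 0, 0, 0, 0, 0.49]
    - [0, 0, 0, 0, 0, 0, 0.49]
    - [0, 0, -0.5, 0, 0, 0, 0.49]
    - [0, 0, -1, 0, 0, 0, 0.49]
    - [0, 0, -2, 0, 0, 0, 0.49]
    - [0, 0, -2.5, 0, 0, 0, 0.49]
    - [0, 0, -2.5, 0, 0, 0, 0.49]
    - [0, 0, -2.5, 0, 0, 0, 0.49]
    - [0, 0, -2.5, 0, 0, 0, 0.49]
    - [0, 0, -2.0, 0, 0, 0, 0.53]
    - [0, 0, 0, 0, 0, 0, 0.53]

```text
time_s: 36.6
tool_pos: [0.5522, 0.0266, 0.2427]
tool_rot: [-179.9, -0.6, 5.1]
force: [0.4, 0.5, 0.3]
grip_width: 0.045
```

```bash
python3 - <<'E'
from h import *
s=env.read_camera("side");crop(s,235,180,370,285,5,"sd15.png")
E
python3 mv.py .4285 .288 .24 95.5
```

```text
now [0.5512 0.0269 0.2405] [-179.9    -0.41    5.17]
shift cm [ -9.87 -27.11   0.03] turn [  0.25  -0.4  -90.33] n 16 per [-0.62 -1.69  0.  ] [ 0.02 -0.02 -5.65]
```

View pics/sd15.png

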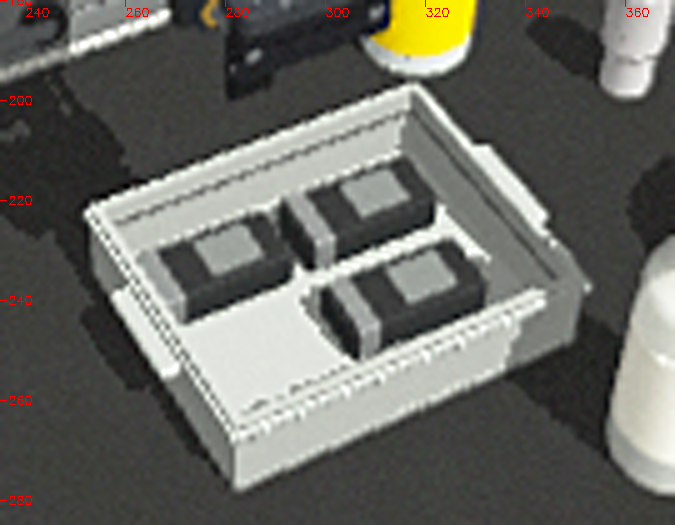

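Three packs are flat in the tub. Now the last one, at the left of the bay.

>>> drive_tool:
  commands:
    - [-0.4, -1.3, 0, 0, 0, 0, 0.53]
    - [-1.0, -2.7, 0, 0, 0, 0, 0.53]
    - [-1.0, -2.7, 0, 0, 0, 0, 0.53]
    - [-1.0, -2.7, 0, 0, 0, 0, 0.53]
    - [-1.0, -2.7, 0, 0, 0, 0, 0.53]
    - [-1.0, -2.7, 0, 0, 0, 0, 0.53]
    - [-1.0, -2.7, 0, 0, 0, 0, 0.53]
    - [-1.0, -2.7, 0, 0, 0, 0, 0.53]
    - [-1.0, -2.7, 0, 0, 0, 0, 0.53]
    - [-1.0, -2.7, 0, 0, 0, 0, 0.53]
    - [-0.5, -1.5, 0, 0, 0, 0, 0.53]
    - [0, 0, 0, 0, 0, 0, 0.53]

```text
time_s: 37.65
tool_pos: [0.4238, 0.2918, 0.2363]
tool_rot: [-180.0, 0.0, 5.6]
force: [-0.4, 0.5, -0.0]
grip_width: 0.046
```

>>> drive_tool:
  commands:
    - [0, 0, 0, 0, 0, -5.3, 0.53]
    - [0, 0, 0, 0, 0, -6, 0.53]
    - [0, 0, 0, 0, 0, -6, 0.53]
    - [0, 0, 0, 0, 0, -6, 0.53]
    - [0, 0, 0, 0, 0, -6, 0.53]
    - [0, 0, 0, 0, 0, -6, 0.53]
    - [0, 0, 0, 0, 0, -6, 0.53]
    - [0, 0, 0, 0, 0, -6, 0.53]
    - [0, 0, 0, 0, 0, -6, 0.53]
    - [0, 0, 0, 0, 0, -6, 0.53]
    - [0, 0, 0, 0, 0, -6, 0.53]
    - [0, 0, 0, 0, 0, -6, 0.53]
    - [0, 0, 0, 0, 0, -6, 0.53]
    - [0, 0, 0, 0, 0, -6, 0.53]
    - [0, 0, 0, 0, 0, -4, 0.53]
    - [0, 0, 0, 0, 0, -3, 0.53]
    - [0, 0, 0, 0, 0, 0, 0.53]
    - [0, 0, 0, 0, 0, 0, 0.53]

```text
time_s: 39.15
tool_pos: [0.427, 0.2868, 0.2369]
tool_rot: [179.9, 0.0, 95.3]
force: [-0.2, 0.0, -0.4]
grip_width: 0.0463
```

```bash
python3 mv.py .4285 .288 .113 95.5
python3 - <<'E'
from h import *
w=env.read_camera("wrist"); cv2.imwrite("pics/w16.png",w["img"])
E
```

```text
now [0.427  0.2868 0.2369] [1.7993e+02 5.0000e-02 9.5300e+01]
shift cm [ 0.11  0.15 12.39] turn [ 0.07  0.05 -0.2 ] n 5 per [0.02 0.03 2.48] [ 0.01  0.01 -0.04]
```

View pics/w16.png

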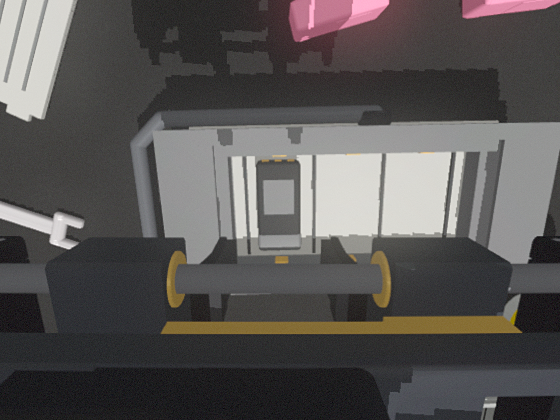

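Centred at px 279. Descend and grip.

>>> drive_tool:
  commands:
    - [0.1, 0.05, 1.5, 0, 0, 0, 0.53]
    - [0, 0, 2.5, 0, 0, 0, 0.53]
    - [0, 0, 2.5, 0, 0, 0, 0.53]
    - [0, 0, 2.0, 0, 0, 0, 0.53]
    - [0, 0, 1.5, 0, 0, 0, 0.53]
    - [0, 0, 1.3, 0, 0, 0, 0.53]
    - [0, 0, 0.9, 0, 0, 0, 0.53]
    - [0, 0, 0, 0, 0, 0, 0.53]
    - [0, 0, 0, 0, 0, 0, 0.4]
    - [0, 0, 0, 0, 0, 0, 0.3]
    - [0, 0, 0, 0, 0, 0, 0.3]
    - [0, 0, 0, 0, 0, 0, 0.3]
    - [0, 0, 0, 0, 0, 0, 0.3]

```text
time_s: 40.28
tool_pos: [0.4277, 0.2895, 0.1162]
tool_rot: [179.8, -0.1, 95.5]
force: [-1.4, -0.1, 2.2]
grip_width: 0.0377
```

>>> drive_tool:
  commands:
    - [0, 0, -1.0, 0, 0, 0, 0.3]
    - [0, 0, -2, 0, 0, 0, 0.3]
    - [0, 0, -2.5, 0, 0, 0, 0.3]
    - [0, 0, -2.5, 0, 0, 0, 0.3]
    - [0, 0, -2.5, 0, 0, 0, 0.3]
    - [0, 0, -2, 0, 0, 0, 0.3]
    - [0, 0, 0, 0, 0, 5, 0.3]
    - [0, 0, 0, 0, 0, 6, 0.3]
    - [0, 0, 0, 0, 0, 6, 0.3]
    - [0, 0, 0, 0, 0, 6, 0.3]
    - [0, 0, 0, 0, 0, 6, 0.3]
    - [0, 0, 0, 0, 0, 6, 0.3]
    - [0, 0, 0, 0, 0, 6, 0.3]
    - [0, 0, 0, 0, 0, 6, 0.3]
    - [0, 0, 0, 0, 0, 6, 0.3]
    - [0, 0, 0, 0, 0, 6, 0.3]
    - [0, 0, 0, 0, 0, 6, 0.3]
    - [0, 0, 0, 0, 0, 6, 0.3]
    - [0, 0, 0, 0, 0, 0, 0.3]

```text
time_s: 41.87
tool_pos: [0.427, 0.2888, 0.2408]
tool_rot: [180.0, -0.1, 24.3]
force: [-0.2, -0.3, -2.0]
grip_width: 0.0378
```

>>> drive_tool:
  commands:
    - [0, 0, 0, 0, 0, 6, 0.3]
    - [0, 0, 0, 0, 0, 6, 0.3]
    - [0, 0, 0, 0, 0, 6, 0.3]
    - [0, 0, 0, 0, 0, 1.2, 0.3]
    - [0, 0, 0, 0, 0, 0, 0.3]
    - [0, 0, 0, 0, 0, 0, 0.3]

```text
time_s: 42.37
tool_pos: [0.427, 0.2891, 0.2405]
tool_rot: [-180.0, -0.1, 5.5]
force: [0.2, -0.2, -2.3]
grip_width: 0.0378
```

```bash
python3 mv.py .5575 -.0425 .24 5.4
```

```text
now [0.427  0.2891 0.2405] [-1.7999e+02 -1.0000e-01  5.4900e+00]
shift cm [ 9.82 34.25  0.06] turn [-0.01 -0.1   0.09] n 14 per [0.7  2.45 0.  ] [-0.   -0.01  0.01]
```

>>> drive_tool:
  commands:
    - [0.3, 1.25, 0, 0, 0, 0, 0.3]
    - [0.7, 2.5, 0, 0, 0, 0, 0.3]
    - [0.7, 2.5, 0, 0, 0, 0, 0.3]
    - [0.7, 2.5, 0, 0, 0, 0, 0.3]
    - [0.7, 2.5, 0, 0, 0, 0, 0.3]
    - [0.7, 2.5, 0, 0, 0, 0, 0.3]
    - [0.7, 2.5, 0, 0, 0, 0, 0.3]
    - [0.7, 2.5, 0, 0, 0, 0, 0.3]
    - [0.7, 2.5, 0, 0, 0, 0, 0.3]
    - [0.7, 2.5, 0, 0, 0, 0, 0.3]
    - [0.7, 2.5, 0, 0, 0, 0, 0.3]
    - [0.7, 2.5, 0, 0, 0, 0, 0.3]
    - [0.7, 2.5, 0, 0, 0, 0, 0.3]
    - [0.7, 2.5, 0, 0, 0, 0, 0.3]
    - [0.3, 1.5, 0, 0, 0, 0, 0.3]
    - [0, 0, 0, 0, 0, 0, 0.3]
    - [0, 0, 0, 0, 0, 0, 0.3]

```text
time_s: 43.78
tool_pos: [0.5557, -0.055, 0.2405]
tool_rot: [180.0, -0.1, 5.2]
force: [-0.2, 0.5, -2.5]
grip_width: 0.0374
```

```bash
python3 mv.py .5556 -.0425 .085 5.4
python3 - <<'E'
from h import *
w=env.read_camera("wrist"); cv2.imwrite("pics/w17.png",w["img"]);print(env.get_obs()["grip_width"])
E
```

```text
now [ 0.5557 -0.055   0.2405] [ 1.7997e+02 -7.0000e-02  5.1600e+00]
shift cm [ 0.08 -1.25 15.55] turn [ 0.03 -0.07 -0.24] n 7 per [ 0.01 -0.18  2.22] [ 0.   -0.01 -0.03]
0.03788577052978964
```

View pics/w17.png

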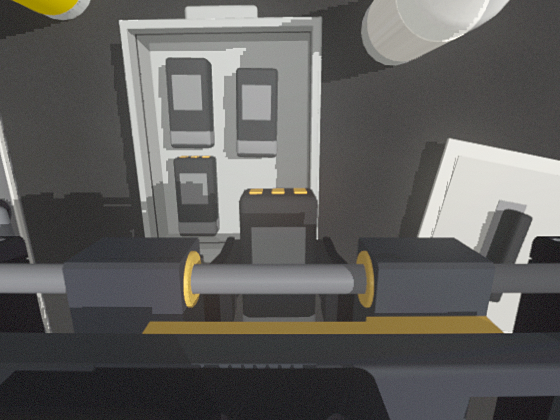

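Run:
```python
from h import *
w=env.read_camera("wrist")
crop(w,110,0,340,240,2,"w17c.png",10)
e=np.array([np.cos(np.radians(5.4)),np.sin(np.radians(5.4)),0]);f=np.array([-e[1],e[0],0]);o=np.array([.604,-.004,0])
def tf(P): return [((p-o)@e*1000).round(1).tolist() for p in P],[((p-o)@f*1000).round(1).tolist() for p in P]
print("p4 near",tf(plane(w,[(237,155),(277,156)],.03)))
print("held far",tf(plane(w,[(243,190),(316,190)],.189)))
print("A",tf(plane(w,[(167,146),(214,147),(170,57)],.03)),"rim",tf(plane(w,[(122,22),(322,18)],.052)))
print("rim sides",tf(plane(w,[(150,236),(320,150)],.052)))
```

```text
p4 near ([-10.2, -11.2], [-4.4, -42.4])
held far ([-12.3, -12.4], [-27.2, -61.1])
A ([-1.6, -2.6, 75.9], [61.4, 17.0, 52.0]) rim ([97.8, 100.0], [81.6, -78.6])
rim sides ([-83.6, -4.0], [77.4, -80.2])
```

View pics/w17c.png

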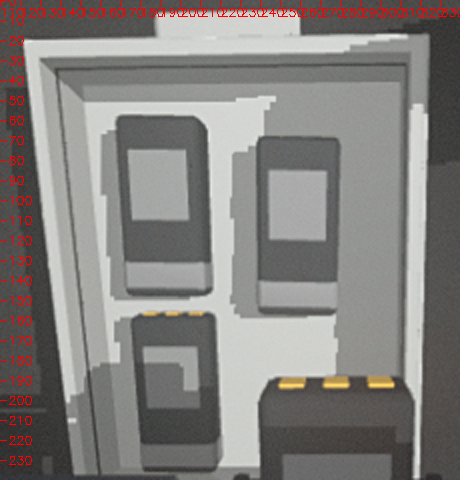

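Gaps are about 2 mm at each end, with the held pack's far end at tub x -12.3 and pack 4 at -10.5. I'll shift back toward the tub centre in y and lower slowly, watching the force.

>>> drive_tool:
  commands:
    - [-0.02, -1.15, 1.0, 0, 0, 0, 0.3]
    - [0, 0, 2.5, 0, 0, 0, 0.3]
    - [0, 0, 2.5, 0, 0, 0, 0.3]
    - [0, 0, 2.5, 0, 0, 0, 0.3]
    - [0, 0, 2.0, 0, 0, 0, 0.3]
    - [0, 0, 0.9, 0, 0, 0, 0.3]
    - [0, 0, 0, 0, 0, 0, 0.3]
    - [0, 0, 0, 0, 0, 0, 0.3]

```text
time_s: 44.55
tool_pos: [0.5549, -0.0405, 0.1265]
tool_rot: [-180.0, -0.1, 5.4]
force: [-0.2, -0.3, -0.8]
grip_width: 0.0375
```

```bash
python3 mv.py .5556 -.0425 .085 5.4
python3 - <<'E'
from h import *
s=env.read_camera("side");crop(s,235,180,370,285,5,"sd18.png")
w=env.read_camera("wrist");cv2.imwrite("pics/w18.png",w["img"])
E
```

```text
now [ 0.5549 -0.0405  0.1265] [-1.7999e+02 -7.0000e-02  5.3700e+00]
shift cm [0.04 0.21 4.15] turn [-0.01 -0.07 -0.03] n 2 per [0.02 0.1  2.08] [-0.01 -0.03 -0.01]
```

View pics/sd18.png

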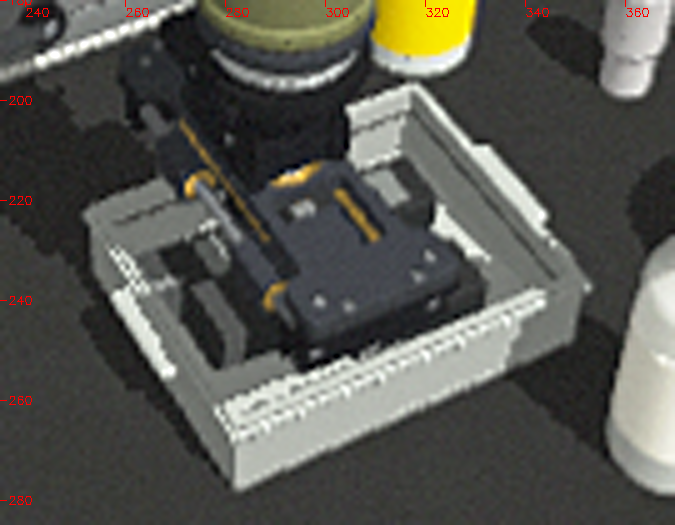

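View pics/w18.png

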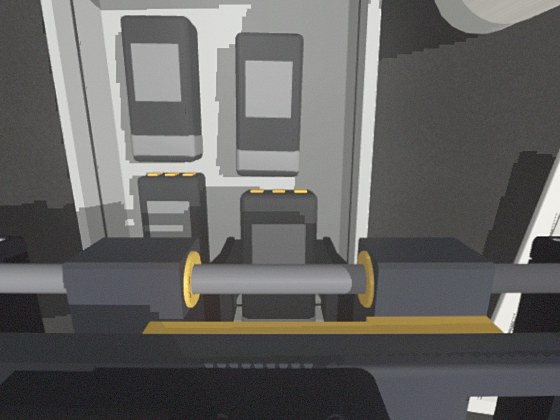

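Run:
```python
from h import *
w=env.read_camera("wrist")
e=np.array([np.cos(np.radians(5.4)),np.sin(np.radians(5.4)),0]);f=np.array([-e[1],e[0],0]);o=np.array([.604,-.004,0])
for n,uv,z in (("p4",[(237,174),(299,176)],.03),("held",[(243,192),(316,192)],.0745),("B far",[(140,175),(204,175)],.03),("A near",[(133,158),(200,159)],.03)):
    P=plane(w,uv,z);print(n,((P-o)@e*1000).round(1),((P-o)@f*1000).round(1))
```

```text
p4 [-10.6 -11.8] [ -6.4 -43.9]
held [-12.6 -12.6] [-14.8 -49.1]
B far [-11.1 -11.1] [52.5 13.6]
A near [-0.8 -1.5] [55.6 15.4]
```

>>> drive_tool:
  commands:
    - [-0.06, 0.05, 0.8, 0, 0, 0, 0.3]
    - [0, 0, 0.6, 0, 0, 0, 0.3]
    - [0, 0, 0.4, 0, 0, 0, 0.3]
    - [0, 0, 0.4, 0, 0, 0, 0.3]
    - [0, 0, 0.4, 0, 0, 0, 0.3]
    - [0, 0, 0, 0, 0, 0, 0.3]

```text
time_s: 45.2
tool_pos: [0.5553, -0.042, 0.1001]
tool_rot: [180.0, -0.2, 5.3]
force: [5.5, 1.0, -3.7]
grip_width: 0.0377
```

The pack bottom is already below pack 4's top, and the +x force shows it rubbing the -x wall. I'll nudge +x and continue.

>>> drive_tool:
  commands:
    - [0.1, 0, 0, 0, 0, 0, 0.3]
    - [0.1, 0, 0.3, 0, 0, 0, 0.3]
    - [0.05, 0, 0.3, 0, 0, 0, 0.3]
    - [0, 0, 0.3, 0, 0, 0, 0.3]
    - [0, 0, 0.3, 0, 0, 0, 0.3]
    - [0, 0, 0, 0, 0, 0, 0.3]

```text
time_s: 45.7
tool_pos: [0.5561, -0.0419, 0.0875]
tool_rot: [-180.0, 0.0, 5.3]
force: [-0.0, 0.3, -2.1]
grip_width: 0.0375
```

>>> drive_tool:
  commands:
    - [0, 0, 0.2, 0, 0, 0, 0.3]
    - [0, 0, 0.2, 0, 0, 0, 0.3]
    - [0, 0, 0.05, 0, 0, 0, 0.3]
    - [0, 0, 0, 0, 0, 0, 0.3]

```text
time_s: 46.03
tool_pos: [0.5564, -0.0421, 0.0846]
tool_rot: [-179.9, 0.0, 5.3]
force: [-5.5, 0.5, 7.4]
grip_width: 0.0378
```

>>> drive_tool:
  commands:
    - [0, 0, 0, 0, 0, 0, 0.44]
    - [0, 0, 0, 0, 0, 0, 0.49]
    - [0, 0, 0, 0, 0, 0, 0.49]
    - [0, 0, 0, 0, 0, 0, 0.49]
    - [0, 0, -0.5, 0, 0, 0, 0.49]
    - [0, 0, -1, 0, 0, 0, 0.49]
    - [0, 0, -2, 0, 0, 0, 0.49]
    - [-0.5, 0, -2.5, 0, 0, 0, 0.49]
    - [-1, 0, -2.5, 0, 0, 0, 0.49]
    - [-1, 0, -2.5, 0, 0, 0, 0.49]
    - [-1, 0, -2.5, 0, 0, 0, 0.49]
    - [-1, 0, -2, 0, 0, 0, 0.49]
    - [0, 0, 0, 0, 0, 0, 0.49]
    - [0, 0, 0, 0, 0, 0, 0.49]

```text
time_s: 47.2
tool_pos: [0.5126, -0.046, 0.2405]
tool_rot: [-179.8, -0.3, 5.3]
force: [0.1, -0.1, -0.1]
grip_width: 0.0426
```

Run:
```python
from h import *
print(tcp()[0])
s=env.read_camera("side");crop(s,235,180,370,285,5,"sd19.png")
w=env.read_camera("wrist");cv2.imwrite("pics/w19.png",w["img"])
```

```text
[ 0.51258682 -0.04598723  0.24050604]
```

View pics/sd19.png

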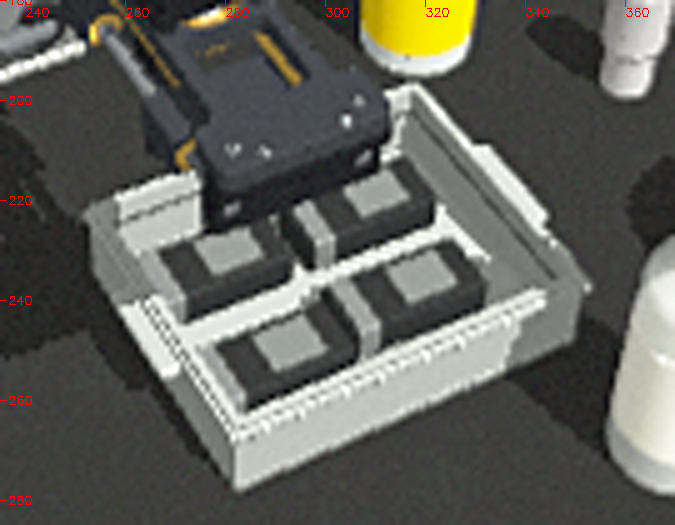

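View pics/w19.png

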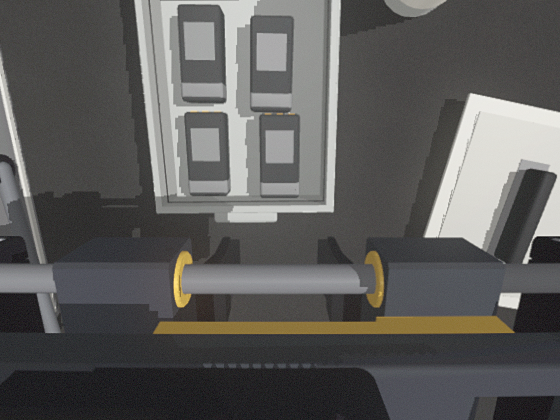

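All four packs lie two by two. I'll check their top heights by triangulating the label centres across two views.

Run:
```python
from h import *
w=env.read_camera("wrist");s=env.read_camera("side")
crop(w,130,0,350,230,2,"w19c.png",10)
im=w["img"]
def lab(c,x0,y0,x1,y1,lo,hi):
    g=cv2.cvtColor(c["img"],cv2.COLOR_BGR2GRAY)[y0:y1,x0:x1];m=cv2.inRange(g,lo,hi)
    n,l,st,ce=cv2.connectedComponentsWithStats(m);k=1+np.argmax(st[1:,4]);return ce[k]+[x0,y0],st[k]
for n,u,v in (("C",(280,153),(293.4,248.4)),("B",(207,146),(280.6,230.6)),("A",(200,41),(310.4,218.6)),("p4",(271,52),(319,235.6))):
    print(n,tri([w,s],[u,v]).round(4))
e=np.array([np.cos(np.radians(5.4)),np.sin(np.radians(5.4)),0]);f=np.array([-e[1],e[0],0]);o=np.array([.604,-.004,0])
for n,uv in (("C",[(262,114),(298,115),(298,195),(260,195)]),("B",[(187,112),(227,112),(230,193),(190,195)]),("p4",[(249,110),(292,110),(293,16),(252,14)]),("A",[(182,102),(226,100),(219,7),(178,6)])):
    P=plane(w,uv,.03);print(n,((P-o)@e*1000).round(1),((P-o)@f*1000).round(1))
P=plane(w,[(157,212),(334,212)],.052);print("rim near",((P-o)@e*1000).round(1),((P-o)@f*1000).round(1))
```

```text
C [ 0.561  -0.0445  0.034 ]
B [0.5583 0.0256 0.0281]
A [0.6494 0.0364 0.0253]
p4 [ 0.6455 -0.0263  0.0244]
C [-15.7 -16.6 -91.5 -91.4] [-17.  -49.9 -51.  -13.9]
B [-13.8 -13.9 -89.4 -91.3] [51.6 15.  15.2 54.3]
p4 [-12.2 -12.2  64.8  66.4] [ -5.1 -44.4 -44.5  -9.5]
A [-5.  -3.4 71.9 72.8] [55.5 15.5 18.4 53.2]
rim near [-102.5 -102.7] [ 79.6 -82.8]
```

View pics/w19c.png

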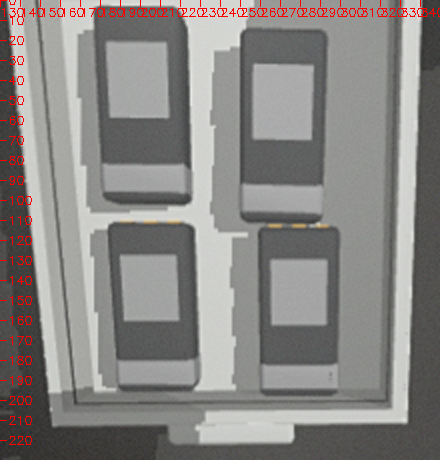

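C's rough height reads 6 mm above the others, so I'll measure the label centroids properly.

Run:
```python
from h import *
w=env.read_camera("wrist");s=env.read_camera("side");c=env.read_camera("scene")
def at(c,u,v):
    g=cv2.cvtColor(c["img"],cv2.COLOR_BGR2GRAY); m=np.zeros((g.shape[0]+2,g.shape[1]+2),np.uint8)
    g2=cv2.GaussianBlur(g,(3,3),0)
    cv2.floodFill(g2.copy(),m,(int(u),int(v)),0,14,14,4|cv2.FLOODFILL_FIXED_RANGE|cv2.FLOODFILL_MASK_ONLY|(255<<8)); m=m[1:-1,1:-1]
    M=cv2.moments(m,True); return (M["m10"]/M["m00"],M["m01"]/M["m00"]),M["m00"],cv2.minAreaRect(cv2.findNonZero(m))
for n,u,v in (("C",(280,153),(293,249)),("B",(207,140),(280,230)),("A",(200,41),(310,218)),("p4",(271,52),(319,236))):
    a=at(w,*u);b=at(s,*v);print(n,np.round(a[0],1),a[1],np.round(b[0],1),b[1],tri([w,s],[a[0],b[0]]).round(4))
```

```text
C [278.4 144.8] 819.0 [292.6 248.3] 72.0 [ 0.5643 -0.0411  0.0279]
B [203.6 142.9] 833.0 [280.6 230.1] 48.0 [0.56   0.0289 0.0258]
A [197.7  38.4] 1061.0 [310.2 218.4] 44.0 [0.6504 0.0383 0.0237]
p4 [270.   49.4] 1046.0 [319.  234.9] 61.0 [ 0.6459 -0.0257  0.0265]
```

All tops read 24–28 mm, and the rim also reads 4–5 mm low, so every pack is flat. Now the lid.

```bash
python3 mv.py .50 -.335 .25 -5.3
```

```text
now [ 0.5118 -0.0461  0.2381] [179.93  -0.     5.27]
shift cm [-3.82 28.66 -1.16] turn [ 7.000e-02 -1.000e-02  1.057e+01] n 12 per [-0.32  2.39 -0.1 ] [ 0.01 -0.    0.88]
```

>>> drive_tool:
  commands:
    - [-0.3, 1.2, 0, 0, 0, 0, 0.45]
    - [-0.3, 2.5, 0, 0, 0, 0, 0.45]
    - [-0.3, 2.5, 0, 0, 0, 0, 0.45]
    - [-0.3, 2.5, 0, 0, 0, 0, 0.45]
    - [-0.3, 2.5, -0.2, 0, 0, 0, 0.45]
    - [-0.3, 2.5, -0.2, 0, 0, 0, 0.45]
    - [-0.4, 2.5, -0.2, 0, 0, 0, 0.45]
    - [-0.4, 2.5, -0.2, 0, 0, 0, 0.45]
    - [-0.4, 2.5, -0.2, 0, 0, 0, 0.45]
    - [-0.4, 2.5, -0.2, 0, 0, 0, 0.45]
    - [-0.2, 2.5, 0, 0, 0, 0, 0.45]
    - [-0.2, 2.0, 0, 0, 0, 0, 0.45]
    - [0, 1.0, 0, 0, 0, 0, 0.45]
    - [0, 0, 0, 0, 0, 5.3, 0.45]
    - [0, 0, 0, 0, 0, 5.3, 0.45]
    - [0, 0, 0, 0, 0, 0, 0.45]
    - [0, 0, 0, 0, 0, 0, 0.45]

```text
time_s: 48.97
tool_pos: [0.5004, -0.341, 0.2505]
tool_rot: [180.0, -0.0, -5.2]
force: [0.5, 0.3, 0.2]
grip_width: 0.0392
```

Run:
```python
from h import *
print(tcp()[0])
w=env.read_camera("wrist");cv2.imwrite("pics/w20.png",w["img"])
s=env.read_camera("side");cv2.imwrite("pics/sd20.png",s["img"])
```

```text
[ 0.50043928 -0.34097111  0.2504859 ]
```

View pics/w20.png

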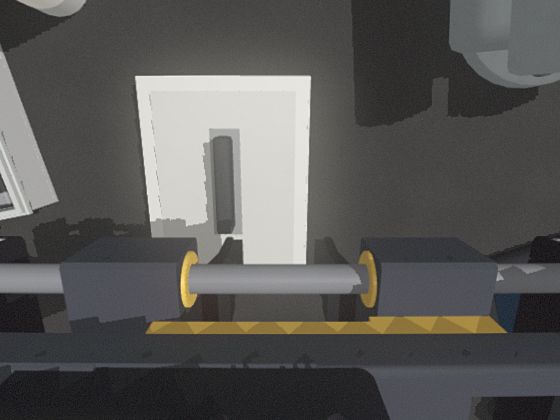

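The lid has shifted: it is now at corners (136,77) and (310,77), with the handle at (223,185). Measuring it again.

Run:
```python
from h import *
w=env.read_camera("wrist");s=env.read_camera("side")
crop(w,120,60,330,250,3,"w20c.png",10);crop(s,270,290,420,420,4,"sd20c.png",10)
P=plane(w,[(136,77),(310,77)],.020);d=P[0]-P[1];print(P.round(4),np.linalg.norm(d),np.degrees(np.arctan2(-d[0],d[1])))
n=np.array([d[1],-d[0],0])/np.linalg.norm(d);print("lid centre",P.mean(0)-n*.104)
H=plane(w,[(213,137),(232,137),(235,234),(215,234)],.046);print("handle",H.round(4).tolist(),H.mean(0))
```

```text
[[ 0.6275 -0.2141  0.02  ]
 [ 0.6121 -0.38    0.02  ]] 0.16662895410788767 -5.288324985279995
lid centre [ 0.51622908 -0.28743335  0.02      ]
handle [[0.5653, -0.2851, 0.046], [0.5637, -0.3025, 0.046], [0.4701, -0.2935, 0.046], [0.4718, -0.2737, 0.046]] [ 0.51771724 -0.28868853  0.046     ]
```

View pics/w20c.png

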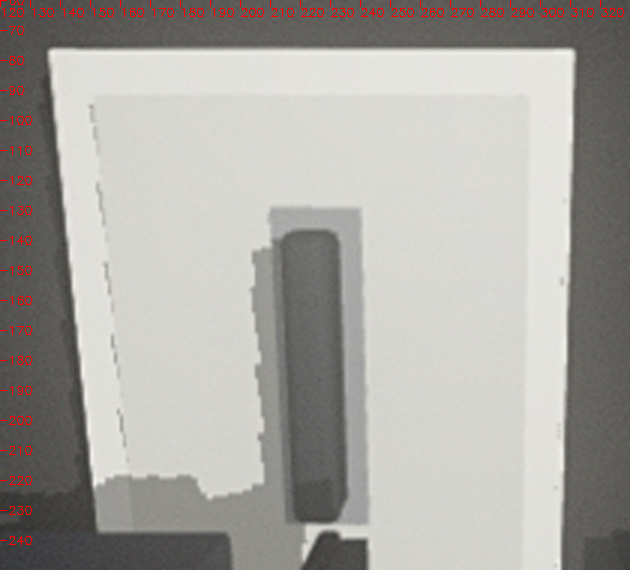

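View pics/sd20c.png

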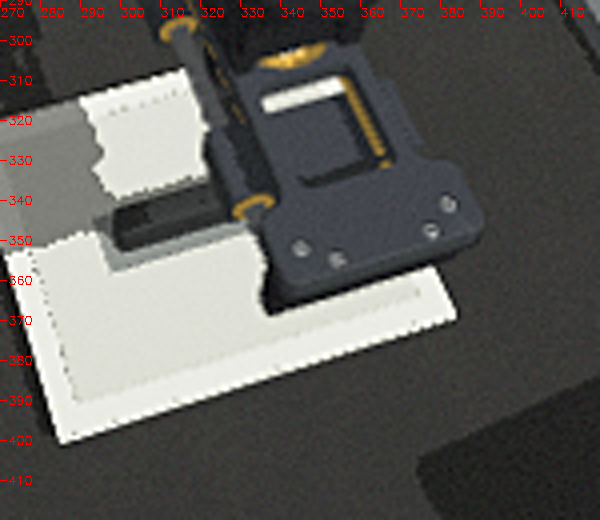

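```bash
python3 mv.py .5175 -.2885 .094 -5.4
```

```text
now [ 0.501  -0.3402  0.2508] [-1.7997e+02 -1.0000e-01 -5.2300e+00]
shift cm [ 1.15 -5.29 15.69] turn [-0.03 -0.1   0.17] n 7 per [ 0.16 -0.76  2.24] [-0.   -0.01  0.02]
```

>>> drive_tool:
  commands:
    - [0.4, -1.8, 0, 0, 0, 0.2, 0.45]
    - [0.4, -1.8, 0, 0, 0, 0, 0.45]
    - [0.35, -1.7, 0, 0, 0, 0, 0.45]
    - [0, 0, 1.5, 0, 0, 0, 0.45]
    - [0, 0, 2.5, 0, 0, 0, 0.45]
    - [0, 0, 2.5, 0, 0, 0, 0.45]
    - [0, 0, 2.0, 0, 0, 0, 0.45]
    - [0, 0, 0, 0, 0, 0, 0.45]
    - [0, 0, 0, 0, 0, 0, 0.45]

```text
time_s: 49.92
tool_pos: [0.5172, -0.2882, 0.1655]
tool_rot: [-180.0, -0.0, -5.5]
force: [0.7, 0.1, 0.5]
grip_width: 0.0393
```

```bash
python3 mv.py .5175 -.2885 .094 -5.4;python3 - <<'E'
from h import *
w=env.read_camera("wrist");cv2.imwrite("pics/w21.png",w["img"])
H=plane(w,[(0,0)],.046)
E
```

```text
now [ 0.5172 -0.2882  0.1655] [-179.96   -0.     -5.48]
shift cm [0.03 0.03 7.15] turn [-0.04 -0.   -0.08] n 3 per [0.01 0.01 2.38] [-0.01 -0.   -0.03]
```

View pics/w21.png

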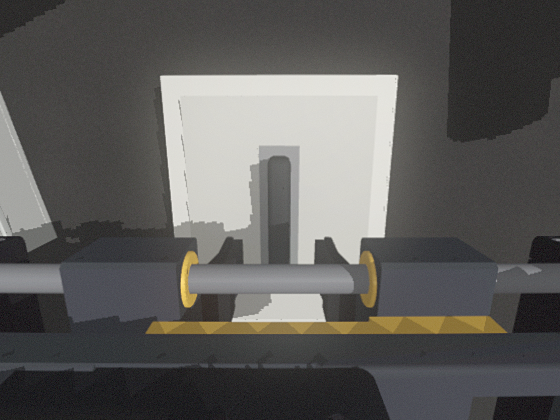

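The handle is centred at px 279 and parallel to the jaws. Descend, grip, then lift.

>>> drive_tool:
  commands:
    - [0.02, 0.02, 1.5, 0, 0, 0, 0.45]
    - [0, 0, 2.0, 0, 0, 0, 0.45]
    - [0, 0, 1.5, 0, 0, 0, 0.45]
    - [0, 0, 1.0, 0, 0, 0, 0.45]
    - [0, 0, 0.8, 0, 0, 0, 0.45]
    - [0, 0, 0.2, 0, 0, 0, 0.45]
    - [0, 0, 0, 0, 0, 0, 0.45]
    - [0, 0, 0, 0, 0, 0, 0.2]
    - [0, 0, 0, 0, 0, 0, 0.1]
    - [0, 0, 0, 0, 0, 0, 0.1]
    - [0, 0, 0, 0, 0, 0, 0.1]
    - [0, 0, 0, 0, 0, 0, 0.1]
  force: 40

```text
time_s: 50.97
tool_pos: [0.5182, -0.2888, 0.0963]
tool_rot: [-180.0, -0.1, -5.5]
force: [1.1, 0.2, 1.5]
grip_width: 0.0157
```

>>> drive_tool:
  commands:
    - [0, 0, -0.5, 0, 0, 0, 0.1]
    - [0, 0, -1.5, 0, 0, 0, 0.1]
    - [0, 0, -2, 0, 0, 0, 0.1]
    - [0, 0, -2, 0, 0, 0, 0.1]
    - [0, 0, -2, 0, 0, 0, 0.1]
    - [0, 0, -1.5, 0, 0, 0, 0.1]
    - [0, 0, 0, 0, 0, -5.4, 0.1]
    - [0, 0, 0, 0, 0, -5.4, 0.1]
    - [0, 0, 0, 0, 0, 0, 0.1]
    - [0, 0, 0, 0, 0, 0, 0.1]

```text
time_s: 51.8
tool_pos: [0.5177, -0.2887, 0.1913]
tool_rot: [-180.0, -0.1, 5.1]
force: [-0.5, 0.4, -1.9]
grip_width: 0.0156
```

```bash
python3 mv.py .604 -.004 .18 5.5;python3 - <<'E'
from h import *
w=env.read_camera("wrist");cv2.imwrite("pics/w22.png",w["img"]);print(env.get_obs()["grip_width"])
E
```

```text
now [ 0.5177 -0.2887  0.1913] [-1.7997e+02 -1.3000e-01  5.1300e+00]
shift cm [ 11.14 -27.59   1.17] turn [-0.03 -0.13 -0.37] n 12 per [ 0.93 -2.3   0.1 ] [-0.   -0.01 -0.03]
0.01577720828366755
```

View pics/w22.png

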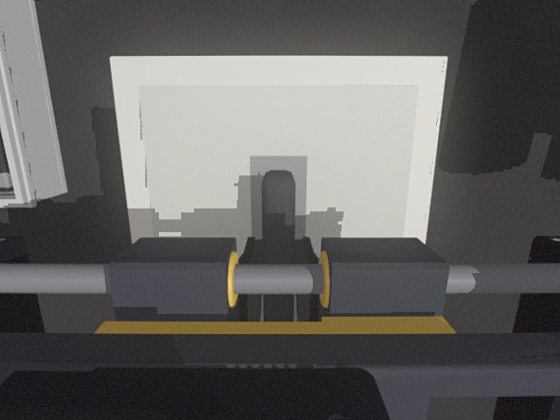

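The lid is held level (opening 15.7 mm). I'll take it along y first to stay clear of the bottle, then along x.

Run:
```python
from h import *
w=env.read_camera("wrist");p,r=tcp()
P=plane(w,[(110,57.5),(447,57)],p[2]-.0963+.020);print(np.linalg.norm(P[0]-P[1]));Q=r.inv().apply(P-p);print("lid corners in tool",Q.round(4),"centre x,y",Q.mean(0)[0]-.104,Q.mean(0)[1])
```

```text
0.16693407430851426
lid corners in tool [[ 0.1022 -0.0844  0.0765]
 [ 0.1024  0.0825  0.0764]] centre x,y -0.0016833880585173794 -0.0009453824037305367
```

>>> drive_tool:
  commands:
    - [0, -1.2, 0, 0, 0, 0, 0.1]
    - [0, -2.4, 0, 0, 0, 0, 0.1]
    - [0, -2.4, 0, 0, 0, 0, 0.1]
    - [0, -2.4, 0, 0, 0, 0, 0.1]
    - [0, -2.4, 0, 0, 0, 0, 0.1]
    - [0, -2.4, 0, 0, 0, 0, 0.1]
    - [0, -2.4, 0, 0, 0, 0, 0.1]
    - [0, -2.4, 0, 0, 0, 0, 0.1]
    - [0, -2.4, 0, 0, 0, 0, 0.1]
    - [0, -2.4, 0, 0, 0, 0, 0.1]
    - [0, -2.4, 0, 0, 0, 0, 0.1]
    - [0, -1.6, 0, 0, 0, 0, 0.1]
    - [0, -0.7, 0, 0, 0, 0, 0.1]
    - [0, 0, 0, 0, 0, 0, 0.1]
    - [0, 0, 0, 0, 0, 0, 0.1]

```text
time_s: 53.15
tool_pos: [0.4925, -0.0158, 0.1909]
tool_rot: [180.0, -0.1, 5.2]
force: [0.5, -0.9, -2.3]
grip_width: 0.0159
```

```bash
python3 mv.py .604 -.004 .18 5.5;python3 - <<'E'
from h import *
w=env.read_camera("wrist");cv2.imwrite("pics/w23.png",w["img"]);print(env.get_obs()["grip_width"])
E
```

```text
now [ 0.4925 -0.0158  0.1909] [ 1.7996e+02 -1.0000e-01  5.2300e+00]
shift cm [11.21 -0.16  1.11] turn [ 0.04 -0.1  -0.27] n 5 per [ 2.24 -0.03  0.22] [ 0.01 -0.02 -0.05]
0.01588957073923637
```

View pics/w23.png

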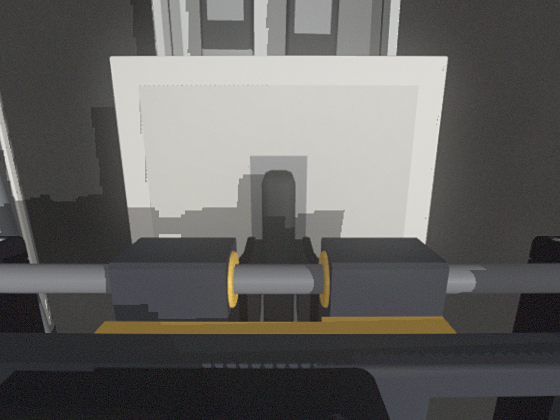

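This view shows the tub's side rims above the lid (outer edges at px x≈152 and ≈400, row 20). That gives the sideways alignment directly in tool axes.

Run:
```python
from h import *
w=env.read_camera("wrist");p,r=tcp()
crop(w,130,0,430,70,2,"w23c.png",10)
g=cv2.cvtColor(w["img"],cv2.COLOR_BGR2GRAY)
for v in (5,20,35,50): print(v,g[v,145:185].tolist(),g[v,370:410].tolist())
```

```text
5 [57, 58, 53, 52, 61, 99, 157, 195, 192, 192, 193, 193, 192, 190, 171, 153, 153, 152, 154, 155, 151, 128, 92, 132, 158, 156, 154, 154, 155, 155, 154, 155, 154, 169, 191, 195, 194, 195, 198, 175] [126, 109, 106, 106, 105, 108, 105, 106, 102, 109, 103, 63, 77, 105, 107, 108, 104, 104, 117, 170, 201, 198, 196, 196, 198, 197, 198, 193, 160, 80, 66, 73, 76, 75, 70, 69, 69, 69, 72, 72]
20 [59, 57, 60, 62, 63, 61, 81, 139, 177, 195, 196, 193, 193, 193, 196, 184, 157, 153, 155, 159, 153, 158, 141, 94, 119, 159, 157, 155, 156, 154, 157, 155, 153, 157, 167, 189, 194, 196, 195, 196] [111, 108, 109, 108, 109, 109, 105, 111, 109, 106, 65, 83, 110, 107, 109, 109, 104, 112, 165, 201, 199, 196, 197, 197, 197, 201, 198, 165, 84, 72, 72, 72, 75, 79, 75, 76, 74, 75, 79, 71]
35 [70, 68, 68, 67, 69, 68, 69, 76, 115, 169, 197, 196, 192, 194, 193, 193, 187, 168, 154, 153, 159, 157, 161, 143, 107, 117, 150, 158, 158, 156, 156, 159, 156, 157, 156, 164, 187, 196, 194, 194] [111, 113, 111, 113, 114, 111, 113, 112, 110, 80, 85, 110, 114, 113, 112, 110, 113, 175, 201, 200, 201, 199, 198, 199, 203, 202, 138, 79, 79, 84, 79, 83, 82, 82, 79, 80, 79, 83, 80, 78]
50 [73, 72, 76, 77, 75, 74, 76, 73, 82, 143, 172, 183, 196, 195, 195, 196, 194, 196, 177, 158, 156, 158, 160, 160, 160, 125, 108, 147, 163, 160, 156, 156, 161, 160, 160, 158, 160, 188, 197, 197] [116, 115, 118, 117, 118, 116, 120, 118, 88, 90, 111, 117, 116, 117, 110, 119, 175, 203, 201, 202, 202, 199, 200, 203, 204, 130, 85, 91, 88, 85, 88, 86, 86, 93, 90, 90, 84, 84, 90, 86]
```

View pics/w23c.png

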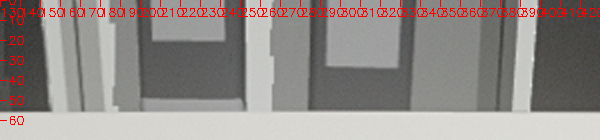

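Run:
```python
from h import *
w=env.read_camera("wrist");p,r=tcp()
for v,l,rr in ((5,150.5,398.5),(20,152,397.5),(35,153.5,396.3),(50,154.3,395)):
    P=plane(w,[(l,v),(rr,v)],.052);Q=r.inv().apply(P-p);print(v,Q.round(4).tolist(),"mid y",Q[:,1].mean().round(4),"w",np.linalg.norm(P[0]-P[1]).round(4))
```

```text
5 [[0.1458, -0.0845, 0.1391], [0.1459, 0.0775, 0.1392]] mid y -0.0035 w 0.162
20 [[0.1369, -0.0843, 0.1391], [0.1371, 0.0776, 0.1392]] mid y -0.0034 w 0.162
35 [[0.1279, -0.0842, 0.1391], [0.128, 0.0776, 0.1392]] mid y -0.0033 w 0.1618
50 [[0.1187, -0.0845, 0.139], [0.1188, 0.0776, 0.1392]] mid y -0.0035 w 0.162
```

The tub midline sits at tool y -3.4 mm and the lid centre at -0.9 mm, with yaws equal. So I need -2.5 mm sideways and 11.2 cm forward.

>>> drive_tool:
  commands:
    - [1.2, -0.25, 0, 0, 0, 0, 0.1]
    - [2.0, 0, 0, 0, 0, 0, 0.1]
    - [2.0, 0, 0, 0, 0, 0, 0.1]
    - [2.0, 0, 0, 0, 0, 0, 0.1]
    - [2.0, 0, 0, 0, 0, 0, 0.1]
    - [1.4, 0, 0, 0, 0, 0, 0.1]
    - [0.6, 0, 0, 0, 0, 0, 0.1]
    - [0, 0, 1.0, 0, 0, 0, 0.1]
    - [0, 0, 1.0, 0, 0, 0, 0.1]
    - [0, 0, 0.8, 0, 0, 0, 0.1]
    - [0, 0, 0, 0, 0, 0, 0.1]
    - [0, 0, 0, 0, 0, 0, 0.1]
    - [0, 0, 0, 0, 0, 0, 0.1]

```text
time_s: 54.38
tool_pos: [0.6035, -0.0022, 0.1632]
tool_rot: [-180.0, -0.1, 5.3]
force: [0.2, -0.0, -2.6]
grip_width: 0.0158
```

```bash
python3 mv.py .6037 -.0015 .132 5.2;python3 - <<'E'
from h import *
w=env.read_camera("wrist");cv2.imwrite("pics/w24.png",w["img"]);print(env.get_obs()["grip_width"],env.get_obs()["force"])
s=env.read_camera("side");crop(s,225,150,375,290,5,"sd24.png")
c=env.read_camera("scene");crop(c,215,180,345,295,5,"sc24.png")
E
```

```text
now [ 0.6035 -0.0022  0.1632] [-1.7997e+02 -1.1000e-01  5.2700e+00]
shift cm [ 0.02 -0.06  3.13] turn [-0.03 -0.11  0.07] n 2 per [ 0.01 -0.03  1.56] [-0.01 -0.06  0.04]
0.015707161832395625 [ 1.27047171e-01  9.90139486e-04 -2.36767396e+00]
```

View pics/w24.png

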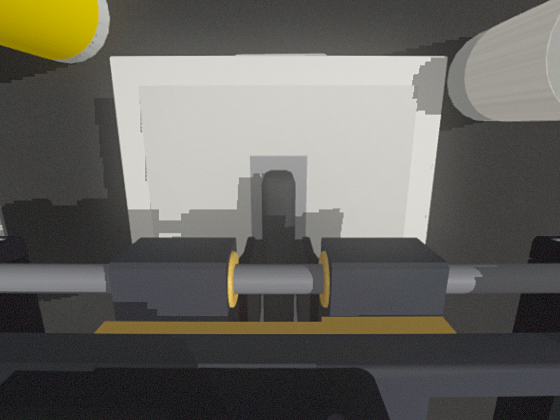

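View pics/sd24.png

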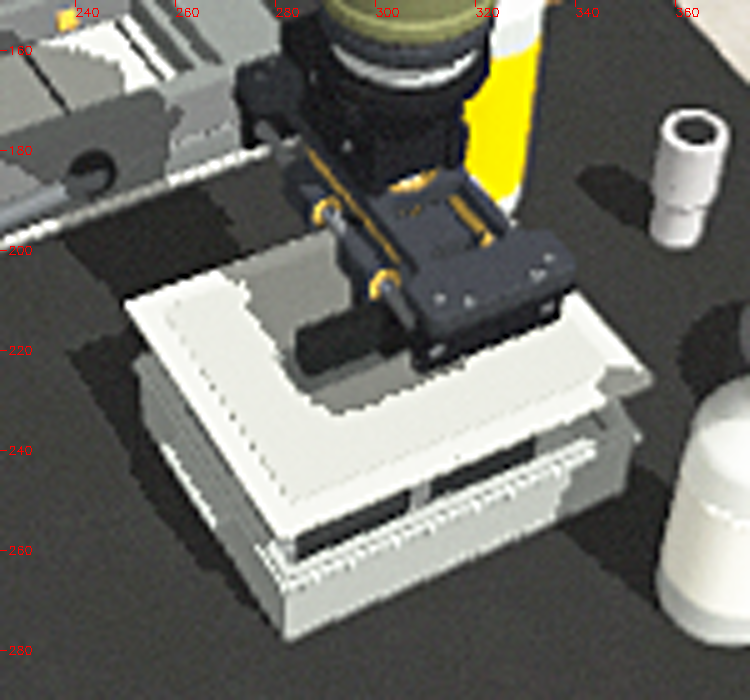

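View pics/sc24.png

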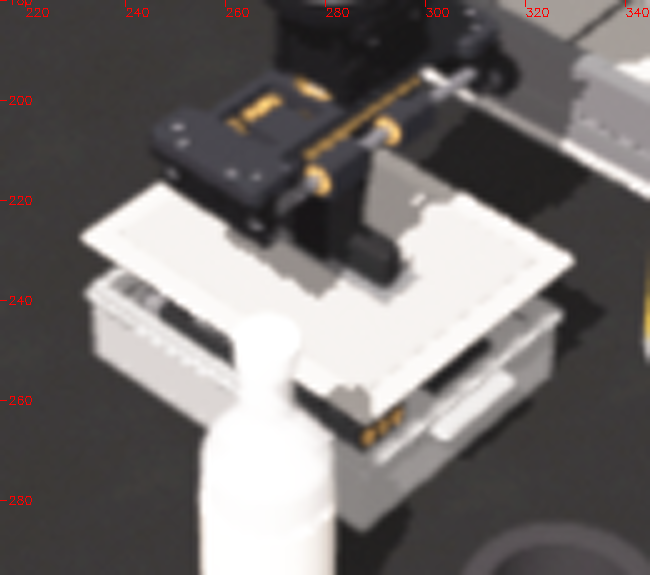

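The tub's +x lug (236–326 px) lies centrally under the lid (110–447 px). I'll lower slowly while watching the force.

>>> drive_tool:
  commands:
    - [0, 0, 0.6, 0, 0, 0, 0.1]
    - [0, 0, 0.5, 0, 0, 0, 0.1]
    - [0, 0, 0.4, 0, 0, 0, 0.1]
    - [0, 0, 0.3, 0, 0, 0, 0.1]
    - [0, 0, 0.2, 0, 0, 0, 0.1]
    - [0, 0, 0, 0, 0, 0, 0.1]

```text
time_s: 55.03
tool_pos: [0.6035, -0.0021, 0.1424]
tool_rot: [180.0, -0.0, 5.3]
force: [-0.0, -0.2, -2.5]
grip_width: 0.0156
```

The plug is already 6 mm inside with no contact. Continue.

>>> drive_tool:
  commands:
    - [0, 0, 0.3, 0, 0, 0, 0.1]
    - [0, 0, 0.3, 0, 0, 0, 0.1]
    - [0, 0, 0.2, 0, 0, 0, 0.1]
    - [0, 0, 0.15, 0, 0, 0, 0.1]
    - [0, 0, 0, 0, 0, 0, 0.1]

```text
time_s: 55.45
tool_pos: [0.6036, -0.0021, 0.1332]
tool_rot: [-180.0, -0.1, 5.3]
force: [0.0, -0.7, -3.2]
grip_width: 0.0155
```

>>> drive_tool:
  commands:
    - [0, 0, 0.1, 0, 0, 0, 0.1]
    - [0, 0, 0.1, 0, 0, 0, 0.1]
    - [0, 0, 0, 0, 0, 0, 0.1]
    - [0, 0, 0, 0, 0, 0, 0.1]

```text
time_s: 55.78
tool_pos: [0.604, -0.0022, 0.1323]
tool_rot: [-180.0, -0.1, 5.3]
force: [-3.2, 1.7, 4.2]
grip_width: 0.0159
```

Contact force appears at TCP 0.1323, which is the computed home height. I'll release and rise.

>>> drive_tool:
  commands:
    - [0, 0, 0, 0, 0, 0, 0.2]
    - [0, 0, 0, 0, 0, 0, 0.3]
    - [0, 0, 0, 0, 0, 0, 0.4]
    - [0, 0, 0, 0, 0, 0, 0.4]
    - [0, 0, 0, 0, 0, 0, 0.4]
    - [0, 0, -0.5, 0, 0, 0, 0.4]
    - [0, 0, -1, 0, 0, 0, 0.4]
    - [0, 0, -2, 0, 0, 0, 0.4]
    - [0, 0, -2.5, 0, 0, 0, 0.4]
    - [0, 0, -2.5, 0, 0, 0, 0.4]
    - [-1, 0, -2.5, 0, 0, 0, 0.4]
    - [-2, 0, -2, 0, 0, 0, 0.4]
    - [-2.5, 0, -1, 0, 0, 0, 0.4]
    - [-2.5, 0, 0, 0, 0, 0, 0.4]
    - [-2, 0, 0, 0, 0, 0, 0.4]
    - [0, 0, 0, 0, 0, 0, 0.4]
    - [0, 0, 0, 0, 0, 0, 0.4]
    - [0, 0, 0, 0, 0, 0, 0.4]

```text
time_s: 57.28
tool_pos: [0.5047, -0.0111, 0.2722]
tool_rot: [-179.9, -0.2, 5.3]
force: [0.1, -0.4, -0.3]
grip_width: 0.035
```

Run:
```python
from h import *
w=env.read_camera("wrist");cv2.imwrite("pics/w25.png",w["img"]);print(tcp()[0])
s=env.read_camera("side");crop(s,60,120,380,290,2,"sd25.png");crop(s,235,180,370,285,5,"sd25c.png")
c=env.read_camera("scene");cv2.imwrite("pics/sc25.png",c["img"])
```

```text
[ 0.50482026 -0.01119795  0.27193138]
```

View pics/w25.png

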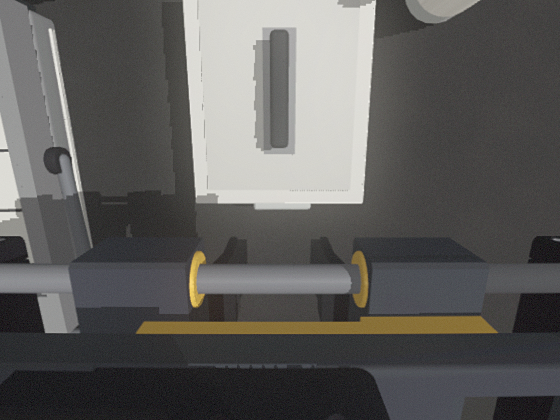

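View pics/sd25c.png

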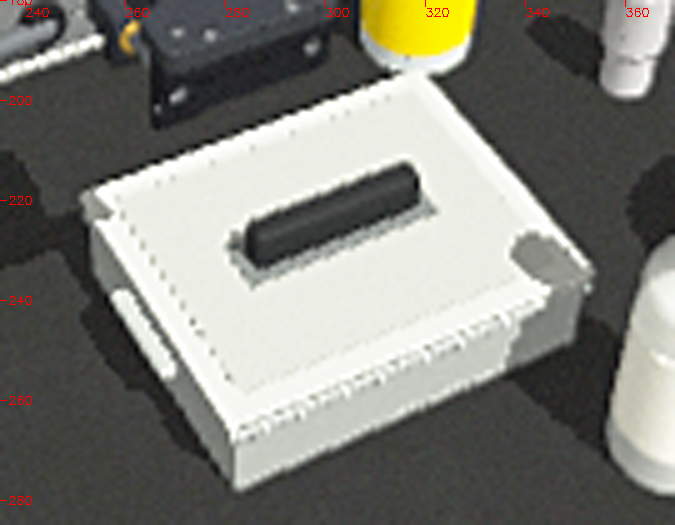

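View pics/sc25.png

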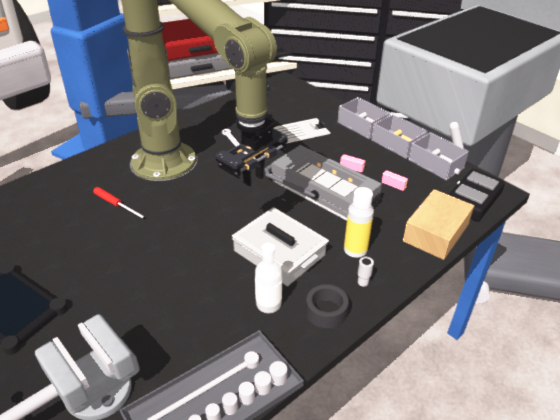

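The lid lies flush on the rim with no gap, the bay is empty, the door is on the bench, and the can and bottle are upright. A final numeric check, then I'll hand in.

Run:
```python
from h import *
w=env.read_camera("wrist");s=env.read_camera("side")
print("handle top mid",tri([w,s],[(279,88),(302,221)]).round(4))
print("corners lid z.056",plane(s,[(252,219),(318,194),(353,235),(282,266)],.056).round(3).tolist())
print(env.get_obs()["force"],env.get_obs()["time_s"])
print(env.sign_off())
```

```text
handle top mid [ 0.6064 -0.0025  0.0727]
corners lid z.056 [[0.497, 0.066, 0.056], [0.697, 0.086, 0.056], [0.712, -0.08, 0.056], [0.512, -0.101, 0.056]]
[ 0.45266839 -0.65728579  0.67214897] 57.5333
the job is handed in; nothing more can be done
None
```

The job is done and handed in at 57.5 s of the 210 s allowed. No verdict came back.

**What I did:**
- **Door:** I pinched the tab to its stop, pivoted the door up 22° on its hooks, drew it out and laid it flat on the bench.
- **Packs:** I tipped the standing pack flat in the tub. Then I put the bay's three packs beside it, two by two.
- **Lid:** It had been knocked about 5 cm aside during the run. I measured it again, gripped it and lowered it into the tub.

**Last checks:**
- **Packs:** all four label tops measured 24–28 mm high before the lid went on (30 mm expected). The cameras read about 4–5 mm low on the tub rim too, so I take them as flat.
- **Lid:** it took contact force at the computed home height, and the side view shows no gap. Its corners are consistent with a centre near (0.604, -0.007), against a tub centre of about (0.603, -0.003).
- **Rest of the scene:** the door lies flat, the spray can and bottle stand upright, and the gripper is clear of everything.

**What disagreed:**
- My final two-view reading of the handle top gave 72.7 mm, but 82 mm is expected with the lid home. The pixels were picked by hand and the cameras read low, so I relied on the contact height and the flush look instead.
- The wrist camera placed the tub about 5–8 mm further in +y than the fixed cameras. I used the wrist values for all placing.

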